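# File the board blanks under the sprung arm

## Robot

A 6-joint arm with a two-finger parallel gripper is mounted at the origin on the work surface. World frame = base frame: x ahead of the robot, y to its left, z up, the work surface at z = 0. Lengths are in m, angles in rad, forces in N, time in s.
With the tool pointing down it reaches from about 0.35 to 0.775 m from the base axis. Payload 7.3 kg.
Tool frame: the origin (TCP) lies on the centre line of the jaws, within the pads' length; the fingertips stand 11 mm ahead of it and the grasp point (between the pads) lies 8 mm behind it; y points along the fingers, z is the direction in which the jaws open and shut, and the axes are right-handed (so a half turn about y gives the same grasp; the last joint's range is limited). The gripper opens to 92 mm and grips with 3 to 60 N. Pads are 19 mm wide; open, the fingers measure 130 mm over their backs; the gripper's body (75 mm by 190 mm) begins 47 mm behind the grasp point.
Start: joints at [-1.33, 0.342, 1.524, -0, 1.275, -0.146], TCP at [0.198, -0.486, 0.198] pointing down, gripper open.
Joint ranges: [-2.53, 2.53], [-0.77, 2.02], [0.04, 2.7], [-1, 4.14], [0.28, 2.66], [-3.11, 3.11]. Speed limits (rad/s): [2.57, 2.57, 3.14, 3.14, 3.14, 3.14].

## Interface

Orientations are given as [roll, pitch, yaw] about the fixed x, y, z axes, in that order (R = Rz(yaw) Ry(pitch) Rx(roll)).
In Python, from cell import robot, cams gives the robot as it stands.
- The arm moves only by the tool apply_moves, never from a script. Its argument "plan" is a list of rows, each a list of 7 numbers: the shift along the tool's x, y, z in m, then the turn, a rotation vector about the tool's x, y, z in degrees, then the gripper command: -1 is fully open, 1 is shut, values between are in proportion. A call has exactly 5 rows; each row is the pose to reach, as a shift and turn from the pose commanded when the call began, along the tool's axes at that moment; what a row does not reach only later rows make up. A row lasts 1/8 s, in which the tool goes at most 62.5 mm and 10.7 degrees, less where a joint would pass 70% of its speed; a pose out of reach is approached as far as the arm can. A call with a gripper value outside its range is refused whole. The fingers move at their own pace and stop on an object; "squeeze" is the grip in N (left out, the last holds). Time passes only in rows, so rows that repeat a pose let the fingers close, or fill a call up. It gives the time, the measured TCP pose, the force and the opening at its end, in the units of the state.
- robot.observe(): the state, without advancing time (a new reading comes with each control period).
- cams.read_camera(name): name is "scene" or "side" or "wrist"; returns the picture (400x640x3 uint8, blue, green, red); there is no depth.
- cams.calibration(name): a dict with "fx", "fy", "cx", "cy" (pixels), "dist" ([k1, k2, p1, p2, k3] as OpenCV has them; the pictures are not rectified), "extrinsics" (4x4, takes a point from world to camera coordinates); the wrist camera has in their place "T_tool_cam" (4x4, takes a point from camera to tool coordinates, whose origin is the TCP and whose axes are the tool frame's). Camera axes: x right, y up, looking along -z (the intrinsics and any distortion apply to the point x, -y, -z); pixel columns grow to the right and rows downward; lengths in m; the calibration is good to about 2 mm. A picture is of the moment at which its call begins: read the wrist's pose just before it. calibration takes no time and is no camera call.
- robot.hand_in(): hands the job in, once; it reports no verdict.
The state is a dict: "time": time; "qpos": joint angles; "qvel": joint speeds; "joint_efforts": joint torques, N m; "tool_pos": TCP position; "tool_rot": TCP orientation; "contact_force": force on the tool from outside, world axes, zero at the start; "torque": the same for the moment, N m; "opening": finger opening in m.
Only numpy, scipy, OpenCV 4.12 (cv2) and the standard library are available. Lean on these libraries where they do the work, as an engineer would, in place of code of your own. Each camera call takes 0.05 s, during which the arm holds its last target. There are 200 camera calls.

## Task

Tidy up the grey board blanks: one or more are in the drawer of the little drawer unit, the others lie on the cutting mat. Tuck every one of them squarely under the sprung arm of the holder, stacked in one pile and pushed right back against its stop; put the white eraser away in the drawer, and leave the drawer fully shut. Do not disturb the other things on the bench.

Things in the scene. Friction and masses are not known exactly. Their poses are not given: they have to be found in the camera images.
- board_a: One of three or four identical grey board blanks (foam-core board), a plain flat slab 140 x 48 x 10 mm, 45 g, friction about 0.6. Origin: centre of its underside; x along its 140 mm length, z up. Always present; starts in the drawer.
- board_b: One of three or four identical grey board blanks (foam-core board), a plain flat slab 140 x 48 x 10 mm, 45 g, friction about 0.6. Origin: centre of its underside; x along its 140 mm length, z up. May be absent; starts in the drawer, beside the other one.
- board_c: One of three or four identical grey board blanks (foam-core board), a plain flat slab 140 x 48 x 10 mm, 45 g, friction about 0.6. Origin: centre of its underside; x along its 140 mm length, z up. May be absent; starts on the cutting mat to the right.
- board_d: One of three or four identical grey board blanks (foam-core board), a plain flat slab 140 x 48 x 10 mm, 45 g, friction about 0.6. Origin: centre of its underside; x along its 140 mm length, z up. May be absent; starts on the cutting mat to the right.
- holder: Fixed board holder: wooden base 8 mm high, upright aluminium stop, sprung steel arm, no side walls. Origin on the table; x is the insertion direction. Base: x -10 to +130 mm, 80 mm wide, plus a tongue 34 mm wide, x -91 to -10, narrower than a board. Stop's front face at x +85 mm, top z 60 mm: a board right back has its centre at x +15, near end at x -55 mm.
- spring_arm (a joint): Sprung arm, 30 mm wide polished strip arched over the pile, hinged behind the stop (holder x +105, z 34 mm, pin along y). Rad: 0 = down (foot 4 mm above the base), grows as it lifts, up to 0.9. A spring always presses its foot down, 1.5 to 2.5 N; it does not stay up. A board slid in level, 2 to 4 mm above the base or pile, meets the upturned lip, which rides up over it (about 5 N push).
- foot_point (a point): Lowest point of the sprung arm, which presses on the pile; at holder x +30 mm.
- lip_point (a point): Tip of the arm's upturned lip; at rest at holder x about -10 mm, about 28 mm above the base. It rises with the arm.
- unit_drawer0 (a joint): Drawer of a fixed low white unit (250 deep, 280 wide, 85 mm high; wooden drawer front). Value: how far it is pulled out (m), 0 shut, 0.174 fully out; stays where left, friction about 1 N. Floor 22 mm above the table, side walls' top 63 mm, front's top 71 mm; inside 205 mm long, 238 mm wide. Boards lie lengthways near its front, ride along, and are clear of the unit's top when fully out.
- unit_drawer0_handle (a point): Middle of the drawer's steel bar handle: round bar 11 mm thick, 120 mm long along y, 35 mm in front of the drawer front (inner face of the front 50 mm behind the bar), 47 mm above the table; can be pinched from above. The point moves with the drawer; its x axis points from the handle into the unit, so the drawer opens along its -x.
- mug: White mug, 80 mm wide, 95 mm high; leave alone. Origin under its centre.
- tape_roll: Roll of paper tape lying flat, 100 mm wide, 25 mm high; leave alone. Origin under its centre.
- glue_stick: Glue stick standing upright, 25 mm wide, 95 mm high; leave alone. Origin under its centre.
- card_camera: Salmon card model of a camera lying on its back, 75 x 120 x 51 mm; leave alone. Origin under its centre.
- eraser: White eraser, a block 50 x 22 x 13 mm, 20 g, lying flat between the holder and the drawer unit; it belongs in the drawer. Origin: centre of its underside; x along its 50 mm length.
- scissors: Scissors lying flat to the left of the drawer, 185 mm long, black handles to its -x; leave alone. Origin under the pivot.
There are look-alikes about, which are no part of the job. Leave any blue look-alike of the eraser alone.

How it is judged:
On the way:
1. the drawer has been pulled open by more than 10 cm (value of joint unit_drawer0 above 0.1 m), for 0.2 s.
At the end, for the whole second after the job is handed in: Every board that is present lies flat (within 0.12 rad) at rest in the pile under the holder's arm, its far end within 10 mm of the stop, within 15 mm sideways of the holder's centre line and square to it within 0.17 rad; the eraser lies at rest in the drawer, and the drawer is shut to within 8 mm (x of board_a in the frame of holder between 0.005 and 0.025 m and y of board_a in the frame of holder between -0.015 and 0.015 m and z of each of board_a, board_b, board_c, board_d in the frame of holder below 0.055 m and angle between the x axis of each of board_a, board_b, board_c, board_d and the x axis of holder, either way round below 0.17 rad and angle between the z axis of each of board_a, board_b, board_c, board_d and the z axis of holder, either way round below 0.12 rad and linear speed of each of board_a, board_b, board_c, board_d, eraser below 0.02 m/s and x of board_b in the frame of holder between 0.005 and 0.025 m and y of board_b in the frame of holder between -0.015 and 0.015 m and x of board_c in the frame of holder between 0.005 and 0.025 m and y of board_c in the frame of holder between -0.015 and 0.015 m and x of board_d in the frame of holder between 0.005 and 0.025 m and y of board_d in the frame of holder between -0.015 and 0.015 m and x of eraser in the frame of unit_drawer0_handle between 0.05 and 0.255 m and y of eraser in the frame of unit_drawer0_handle between -0.119 and 0.119 m and height (world z) of eraser between 0.015 and 0.05 m and value of joint unit_drawer0 below 0.008 m); the robot touches nothing.
It fails at once if the mug, tape roll, glue stick, card camera or scissors are shifted by more than 4 cm (distance of any of mug, tape_roll, glue_stick, card_camera, scissors from where it was at the start of the episode above 0.04 m).
Of board_b, board_c, board_d only 2 to 3 are there at a start; the rules pass over those that are not, and their reading is None.
At some moment in a run one of board_c, board_d may be knocked a few centimetres aside while the robot is not near it.
Once in a run the grip may slacken for a moment while it holds something.
It also fails if it takes over 210 s, if anything falls off the work surface, if the arm or the gripper's body presses on something with over 40 N, if the wrist force passes 120 N, or if a joint passes its speed limit or range.

## Working session

There is one attempt and no reset: what is moved stays moved. The work goes in short steps, Python scripts to look and compute and a tool call to move; the robot and the scene stay as the last step left them, time stands still between calls to the robot, and variables do not carry over. Pictures are saved under pics/ and viewed, about 12 in all and at most 16, crops included, and the job is handed in when it is done.

Besides the shell and the picture viewer there is one more tool, called as name(argument=value, ...), one argument or row to a line, values as JSON. apply_moves: Moves the arm, as the interface text tells. Its arguments: {"type":"object","properties":{"plan":{"type":"array","items":{"type":"array","items":{"type":"number"}}},"squeeze":{"type":"number"}},"required":["plan"]}

```bash
ls; mkdir -p pics; cat > h.py <<'E'
import numpy as np, cv2
from cell import robot, cams
from scipy.spatial.transform import Rotation as R
def und(c,px):
    K=np.array([[c['fx'],0,c['cx']],[0,c['fy'],c['cy']],[0,0,1]])
    return cv2.undistortPoints(np.array(px,float).reshape(-1,1,2),K,np.array(c['dist'],float)).reshape(-1,2)
def tool():
    s=robot.observe(); T=np.eye(4); T[:3,:3]=R.from_euler('xyz',s['tool_rot']).as_matrix(); T[:3,3]=s['tool_pos']; return T
def camT(name,T=None):
    c=cams.calibration(name)
    return c,((tool() if T is None else T)@np.array(c['T_tool_cam']) if name=='wrist' else np.linalg.inv(np.array(c['extrinsics'])))
def ray(name,px,z,T=None):
    c,W=camT(name,T); u=und(c,px); d=np.c_[u[:,0],-u[:,1],-np.ones(len(u))]@W[:3,:3].T
    o=W[:3,3]; return o+d*((z-o[2])/d[:,2])[:,None]
def proj(name,P,T=None):
    c,W=camT(name,T); q=np.linalg.inv(W); p=np.atleast_2d(P)@q[:3,:3].T+q[:3,3]
    K=np.array([[c['fx'],0,c['cx']],[0,c['fy'],c['cy']],[0,0,1]])
    return cv2.projectPoints(np.c_[p[:,0],-p[:,1],-p[:,2]],np.zeros(3),np.zeros(3),K,np.array(c['dist'],float))[0].reshape(-1,2)
def snap(name,fn):
    im=cams.read_camera(name); cv2.imwrite('pics/'+fn,im); return im
E
python3 - <<'E'
from h import *
a=snap('scene','s0.png'); b=snap('side','d0.png'); 
for n in ('scene','side'):
    c,W=camT(n); print(n,c['fx'],c['cx'],c['cy'],W[:3,3].round(3))
print(np.round(cams.calibration('wrist')['T_tool_cam'],3),cams.calibration('wrist')['fx']); print(robot.observe())
E
```

```text
pics
scene 429.1523901032697 320.5351305180167 196.5108996175859 [ 1.096 -0.514  0.983]
side 428.83611955330554 315.26924928351747 203.45777762216218 [-0.08   0.697  0.812]
[[-0.    -0.967 -0.254 -0.067]
 [-0.     0.254 -0.967 -0.187]
 [ 1.    -0.    -0.     0.001]
 [ 0.     0.     0.     1.   ]] 325.0584557003304
{'time': 0.1, 'qpos': array([-1.32998221e+00,  3.42654669e-01,  1.52488139e+00, -7.44772533e-06,
        1.27540643e+00, -1.46000203e-01]), 'qvel': array([-5.35609378e-04, -1.25641888e-03, -2.96653892e-03,  3.32861660e-04,
        6.32830006e-04, -9.86758189e-05]), 'joint_efforts': array([ 1.66164737e-03, -4.32005882e+01, -2.44694191e+01,  7.20251631e-02,
        5.26625512e-02, -4.25681242e-05]), 'tool_pos': array([ 0.19797625, -0.4858247 ,  0.19722764]), 'tool_rot': array([-1.57213284e+00,  1.89330622e-04, -2.75477629e+00]), 'contact_force': array([-0.25123664, -0.70809914,  0.43887464]), 'torque': array([0.02143712, 0.02215019, 0.01076827]), 'opening': 0.09136635418639948}
```

View pics/s0.png

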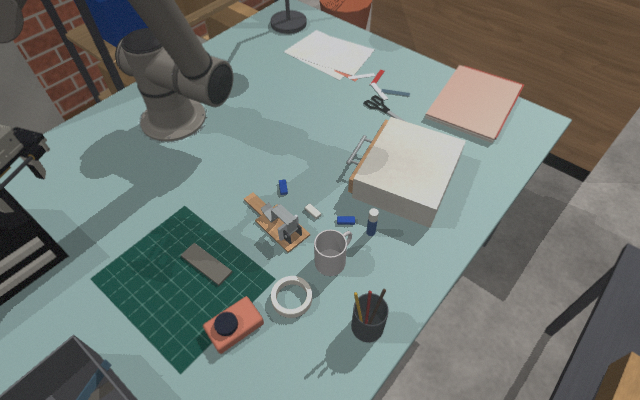

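View pics/d0.png

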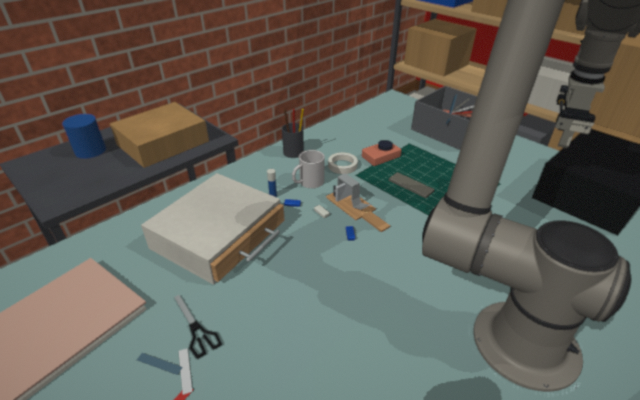

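The scene shows one grey board on the mat (205,263), the holder at (275,222), and the drawer unit at (410,170) with its handle at about (357,157). The white eraser is at (313,211). The blue look-alikes at (283,187) and (346,220) stay put. An enlarged crop should confirm all this.

```bash
python3 - <<'E'
from h import *
a=cv2.imread('pics/s0.png')
cv2.imwrite('pics/s0c.png',cv2.resize(a[125:305,170:410],None,fx=3.3,fy=3.3,interpolation=cv2.INTER_CUBIC))
hsv=cv2.cvtColor(a,cv2.COLOR_BGR2HSV)
# board on mat: low saturation within mat region
roi=np.zeros(a.shape[:2],np.uint8); roi[235:295,170:240]=255
m=cv2.inRange(hsv,(0,0,60),(180,70,200))&roi
m2=np.zeros_like(m)
cs=sorted(cv2.findContours(m,0,2)[0],key=cv2.contourArea)
for c in cs[-2:]:
    r=cv2.boxPoints(cv2.minAreaRect(c)); print(cv2.contourArea(c)); print(r.round(1).tolist()); print(ray('scene',r,0.01).round(3).tolist())
# eraser white
roi[:]=0; roi[195:225,298:328]=255
m=cv2.inRange(hsv,(0,0,150),(180,60,255))&roi
cs=sorted(cv2.findContours(m,0,2)[0],key=cv2.contourArea)
for c in cs[-1:]:
    r=cv2.boxPoints(cv2.minAreaRect(c)); print('er',cv2.contourArea(c)); print(r.round(1).tolist()); print(ray('scene',r,0.010).round(3).tolist())
E
```

```text
119.0
[[222.0, 235.0], [239.0, 235.0], [239.0, 249.0], [222.0, 249.0]]
[[0.484, -0.211, 0.01], [0.52, -0.182, 0.01], [0.551, -0.212, 0.01], [0.517, -0.241, 0.01]]
918.5
[[179.39999389648438, 256.1000061035156], [191.39999389648438, 240.10000610351562], [232.1999969482422, 270.70001220703125], [220.1999969482422, 286.70001220703125]]
[[0.448, -0.325, 0.01], [0.434, -0.274, 0.01], [0.585, -0.267, 0.01], [0.595, -0.316, 0.01]]
er 833.0
[[298.0, 195.0], [327.0, 195.0], [327.0, 224.0], [298.0, 224.0]]
[[0.55, 0.021, 0.01], [0.614, 0.074, 0.01], [0.678, -0.003, 0.01], [0.617, -0.054, 0.01]]
```

View pics/s0c.png

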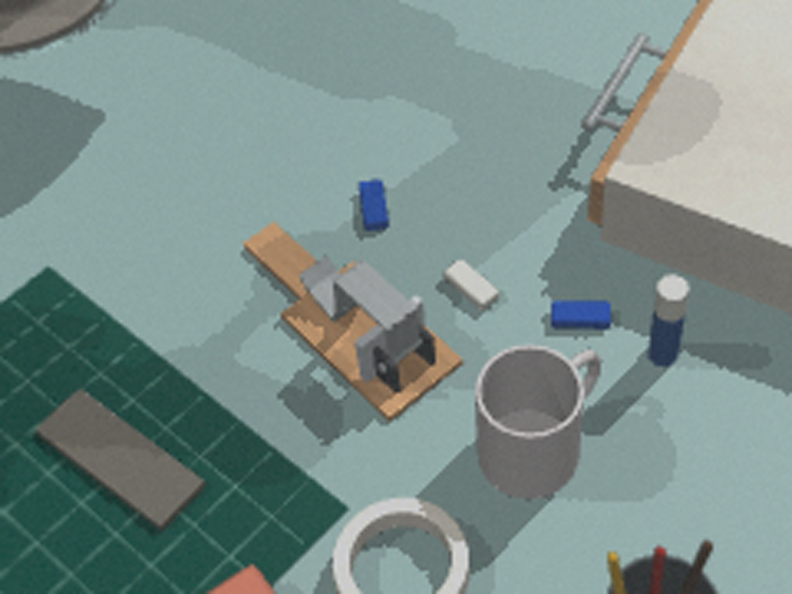

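```bash
python3 - <<'E'
from h import *
f=lambda pts,z: ray('scene',np.array(pts)/3.3+[170,125],z).round(4)[:,:2]
print('holder',*f([(283,313),(388,410),(462,360),(246,243),(275,224)],.008).tolist())
print('handle',*f([(590,122),(643,38)],.047).tolist())
print('eraser',*f([(446,264),(464,261),(498,291),(481,302)],.013).tolist())
print('board',*f([(36,432),(84,390),(204,483),(162,525)],.010).tolist())
print('glue,mug,tape',*f([(664,360),(530,490),(402,545)],0).tolist())
print('front top corners',*f([(606,180)],.085).tolist())
E
```

```text
holder [0.5176, -0.1176] [0.649, -0.1301] [0.6633, -0.0568] [0.44, -0.0861] [0.4443, -0.0551]
handle [0.6032, 0.1878] [0.5763, 0.3034]
eraser [0.5912, 0.0054] [0.601, 0.0177] [0.6436, 0.0122] [0.64, -0.0055]
board [0.4509, -0.3227] [0.4497, -0.2736] [0.5855, -0.2687] [0.5874, -0.3128]
glue,mug,tape [0.7871, 0.0533] [0.7778, -0.109] [0.7331, -0.2062]
front top corners [0.6732, 0.1166]
```

Measured positions:
- **Holder:** origin near (0.530,-0.080), yaw about -6.5°. Its length measures 0.215 against 0.221 m.
- **Handle:** middle (0.590,0.246), yaw about 13°. It measures 0.119 long against 0.120 m.
- **Eraser:** (0.619,0.007).
- **Mat board:** (0.518,-0.295), yaw about 2.5°. It measures 136x48 mm.

I'll open the drawer first.

```bash
cat >> h.py <<'E'
def go(x,y,z,yawdeg,T=None):
    T=tool() if T is None else T; d=T[:3,:3].T@(np.array([x,y,z])-T[:3,3])
    G=R.from_euler('xyz',[-np.pi/2,0,np.radians(yawdeg)]); r=(R.from_matrix(T[:3,:3]).inv()*G).as_rotvec(degrees=True)
    print('shift',d.round(4),'turn',r.round(2)); return None
E
python3 - <<'E'
from h import *
go(.585,.244,.15,-77)
E
```

```text
shift [-0.6337  0.0481 -0.5298] turn [ 6.000e-02 -8.084e+01 -6.000e-02]
```

apply_moves(
  plan=[
    [-0.045,0,-0.036,0,0,0,-1],
    [-0.09,0,-0.072,0,0,0,-1],
    [-0.135,0,-0.108,0,0,0,-1],
    [-0.18,0,-0.144,0,0,0,-1],
    [-0.215,0,-0.18,0,0,0,-1],
  ],
)

```text
time: 0.72
tool_pos: [0.3299, -0.2365, 0.1977]
tool_rot: [-1.571, 0.0, -2.754]
contact_force: [0.6, 0.5, 0.0]
opening: 0.0918
```

apply_moves(
  plan=[
    [-0.045,0,-0.036,0,0,0,-0.5],
    [-0.09,0,-0.072,0,0,0,-0.5],
    [-0.135,0,-0.108,0,0,0,-0.5],
    [-0.18,0,-0.144,0,0,0,-0.5],
    [-0.215,0,-0.18,0,0,0,-0.5],
  ],
)

```text
time: 1.35
tool_pos: [0.4612, 0.0114, 0.1976]
tool_rot: [-1.571, -0.0, -2.754]
contact_force: [-0.5, -0.4, -0.3]
opening: 0.0687
```

apply_moves(
  plan=[
    [-0.03,0.01,-0.025,0,-10,0,-0.48],
    [-0.06,0.02,-0.05,0,-20,0,-0.48],
    [-0.1,0.03,-0.08,0,-30,0,-0.48],
    [-0.15,0.04,-0.12,0,-40,0,-0.48],
    [-0.2,0.047,-0.17,0,-50,0,-0.48],
  ],
)

```text
time: 1.98
tool_pos: [0.578, 0.2337, 0.1508]
tool_rot: [-1.571, -0.001, -1.877]
contact_force: [0.8, -0.2, 0.9]
opening: 0.0678
```

```bash
python3 - <<'E'
from h import *
go(.585,.244,.15,-77); print(robot.observe()['opening'])
E
```

```text
shift [-0.0119  0.0008  0.0035] turn [  0.05 -30.55   0.04]
0.06779485075346547
```

apply_moves(
  plan=[
    [-0.004,0,0.001,0,-10,0,0.48],
    [-0.008,0,0.002,0,-20,0,0.48],
    [-0.012,0,0.003,0,-30.5,0,0.48],
    [-0.012,0,0.003,0,-30.5,0,0.48],
    [-0.012,0,0.003,0,-30.5,0,0.48],
  ],
)

```text
time: 2.6
tool_pos: [0.5837, 0.2427, 0.1516]
tool_rot: [-1.571, -0.0, -1.353]
contact_force: [0.2, 1.0, 0.5]
opening: 0.025
```

```bash
python3 - <<'E'
from h import *
T=tool(); im=snap('wrist','w1.png'); np.save('w1.npy',T); print(T[:3,3],robot.observe()['tool_rot'],robot.observe()['opening'])
# expected handle
hx=np.radians(13.1); ax=np.array([np.cos(hx),np.sin(hx),0]); ay=np.array([-ax[1],ax[0],0]); H=np.array([.5898,.2456,.047])
print(proj('wrist',[H-.06*ay,H,H+.06*ay],T).round(0).tolist())
E
```

```text
[0.5837017  0.24267176 0.15161156] [-1.57117620e+00 -1.70208970e-04 -1.35285338e+00] 0.02457165662593841
[[327.0, 250.0], [327.0, 189.0], [326.0, 122.0]]
```

View pics/w1.png

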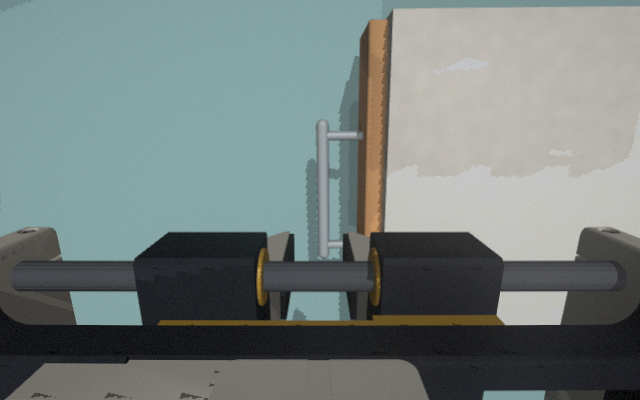

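The wrist view shows the bar running from (322,122) to (324,256), about 4 px left of where I predicted it. The drawer front is on the right and parallel to the jaws.

```bash
python3 - <<'E'
from h import *
T=np.load('w1.npy'); p=ray('wrist',[(322,122),(324,256)],.047,T); d=p[0]-p[1]; print(p,np.linalg.norm(d),np.degrees(np.arctan2(d[1],d[0]))-90)
m=p.mean(0); go(m[0]-.0005,m[1],.047,-77.5)
E
```

```text
[[0.5725149  0.30324597 0.047     ]
 [0.6021043  0.18037919 0.047     ]] 0.12637950048865687 13.540420186411708
shift [0.0014 0.1047 0.0028] turn [ 0.02 -0.01  0.01]
```

apply_moves(
  plan=[
    [0.001,0.03,0.003,0,0,0,0.48],
    [0.001,0.06,0.003,0,0,0,0.48],
    [0.001,0.085,0.003,0,0,0,0.48],
    [0.001,0.104,0.003,0,0,0,0.48],
    [0.001,0.104,0.003,0,0,0,0.48],
  ],
  squeeze=20,
)

```text
time: 3.28
tool_pos: [0.5859, 0.242, 0.0464]
tool_rot: [-1.574, -0.0, -1.352]
contact_force: [-0.7, 0.1, 0.8]
opening: 0.0236
```

apply_moves(
  plan=[
    [0,0,0,0,0,0,1],
    [0,0,0,0,0,0,1],
    [0,0,0,0,0,0,1],
    [0,0,0,0,0,0,1],
    [0,0,0,0,0,0,1],
  ],
  squeeze=20,
)

```text
time: 3.9
tool_pos: [0.5871, 0.2425, 0.048]
tool_rot: [-1.571, -0.0, -1.35]
contact_force: [0.8, -0.3, -0.4]
opening: 0.0003
```

```bash
python3 - <<'E'
from h import *
b=snap('wrist','w2.png'); a=snap('side','d2.png')
A=cv2.resize(a[160:300,190:350],None,fx=4,fy=4)[:,:640]
cv2.imwrite('pics/c2.png',cv2.resize(np.hstack([b[100:400,160:480],cv2.resize(a[160:310,190:350],(320,300))]),None,fx=1.25,fy=1.25))
E
```

```text
(no output)
```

View pics/c2.png

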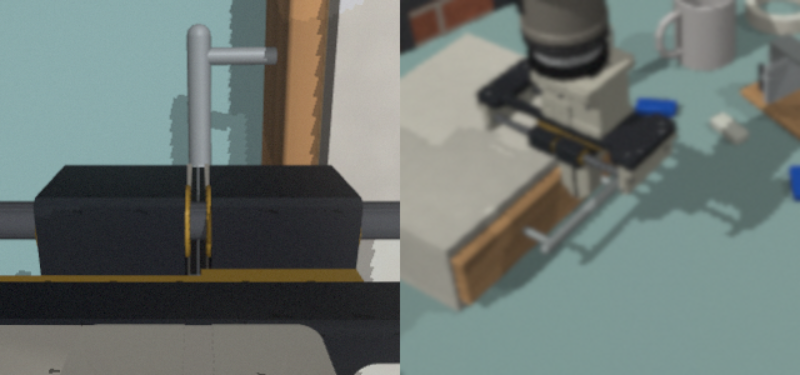

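The bar appears to sit between the jaws, but the opening reads about 0. A short test pull should settle it.

apply_moves(
  plan=[
    [0,0,-0.01,0,0,0,1],
    [0,0,-0.02,0,0,0,1],
    [0,0,-0.03,0,0,0,1],
    [0,0,-0.04,0,0,0,1],
    [0,0,-0.04,0,0,0,1],
  ],
)

```text
time: 4.62
tool_pos: [0.5472, 0.2337, 0.048]
tool_rot: [-1.571, -0.0, -1.35]
contact_force: [-0.4, -0.4, 0.7]
opening: 0.0007
```

```bash
python3 - <<'E'
from h import *
b=snap('wrist','w3.png'); a=snap('side','d3.png'); print(robot.observe()['opening'])
cv2.imwrite('pics/c3.png',cv2.resize(np.hstack([b[100:400,160:480],cv2.resize(a[160:310,190:350],(320,300))]),None,fx=1.25,fy=1.25))
E
```

```text
0.0001594576690384729
```

View pics/c3.png

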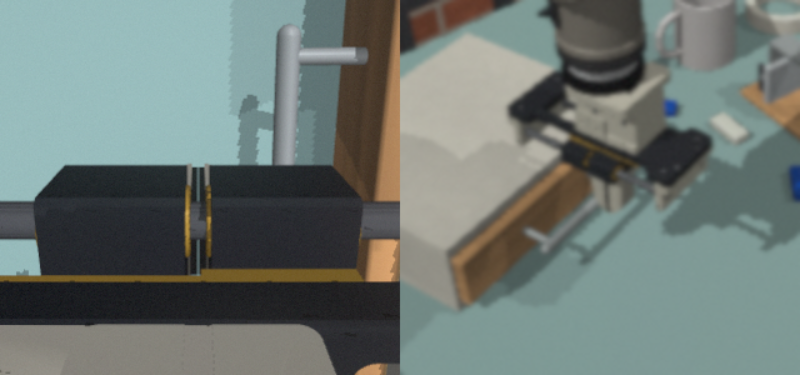

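```bash
python3 - <<'E'
from h import *
T=tool(); P=[(T@[0,y,0,1])[:3] for y in (-.03,0,.011)]
a=cv2.imread('pics/d3.png'); big=cv2.resize(a[180:280,230:330],None,fx=5,fy=5,interpolation=cv2.INTER_CUBIC)
q=proj('side',P); print(q)
H=np.array([.5873,.2418,.047]); ay=np.array([-np.sin(np.radians(13.4)),np.cos(np.radians(13.4)),0]); h=proj('side',[H-.06*ay,H,H+.06*ay])
for p in q: cv2.circle(big,tuple(((p-[230,180])*5).astype(int)),4,(0,0,255),1)
for p in h: cv2.circle(big,tuple(((p-[230,180])*5).astype(int)),4,(0,255,0),1)
cv2.imwrite('pics/c4.png',big)
print(T)
E
```

```text
[[275.05097743 241.40321855]
 [275.78358749 250.07590512]
 [276.0457639  253.18195481]]
[[ 2.19219921e-01  6.87301192e-04  9.75675230e-01  5.48265065e-01]
 [-9.75675470e-01  8.97981964e-05  2.19219912e-01  2.33816712e-01]
 [ 6.30562310e-05 -9.99999760e-01  6.90268467e-04  4.81127195e-02]
 [ 0.00000000e+00  0.00000000e+00  0.00000000e+00  1.00000000e+00]]
```

View pics/c4.png

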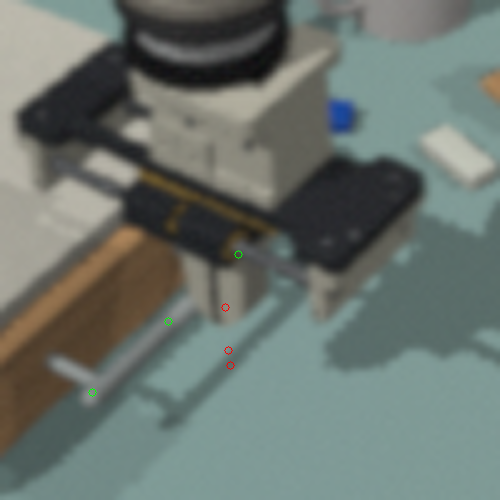

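Handle projections match in both views. The fingertips, though, show about 33 mm higher than the stated "11 mm ahead of the TCP", both in the side view (tip about (225,318) in the crop, expected (230,366)) and in the wrist view. I'll check this by touching the free table gently in front of the unit.

apply_moves(
  plan=[
    [0,0,-0.03,0,0,0,1],
    [0,0,-0.06,0,0,0,1],
    [0,0,-0.09,0,0,0,1],
    [0,0.015,-0.12,0,0,0,1],
    [0,0.03,-0.12,0,0,0,1],
  ],
)

```text
time: 5.35
tool_pos: [0.4294, 0.2072, 0.0178]
tool_rot: [-1.572, -0.0, -1.349]
contact_force: [0.6, -0.4, -0.1]
opening: 0.0007
```

apply_moves(
  plan=[
    [0,0.003,0,0,0,0,1],
    [0,0.006,0,0,0,0,1],
    [0,0.009,0,0,0,0,1],
    [0,0.012,0,0,0,0,1],
    [0,0.015,0,0,0,0,1],
  ],
)

```text
time: 5.98
tool_pos: [0.4311, 0.2075, 0.0028]
tool_rot: [-1.571, -0.0, -1.35]
contact_force: [0.7, -0.3, -0.1]
opening: 0.0005
```

```bash
python3 - <<'E'
from h import *
b=snap('wrist','w5.png'); a=snap('side','d5.png'); s=snap('scene','s5.png'); T=tool(); print(T[:3,3])
out=[]
for n,im in (('side',a),('scene',s)):
    q=proj(n,[(T@[0,y,0,1])[:3] for y in (-.03,0,.011)]); c=q[1].round().astype(int); print(n,q.round(1).tolist())
    x0,y0=max(c[0]-40,0),max(c[1]-55,0); big=cv2.resize(im[y0:y0+75,x0:x0+80],(400,375),interpolation=cv2.INTER_CUBIC)
    for p in q: cv2.circle(big,tuple(((p-[x0,y0])*5).astype(int)),4,(0,0,255),1)
    out.append(big)
cv2.imwrite('pics/c5.png',np.hstack(out))
E
```

```text
[0.43085818 0.20740457 0.00274898]
side [[315.7, 273.8], [315.8, 282.1], [315.8, 285.1]]
scene [[309.1, 135.6], [309.4, 142.4], [309.5, 144.8]]
```

View pics/c5.png

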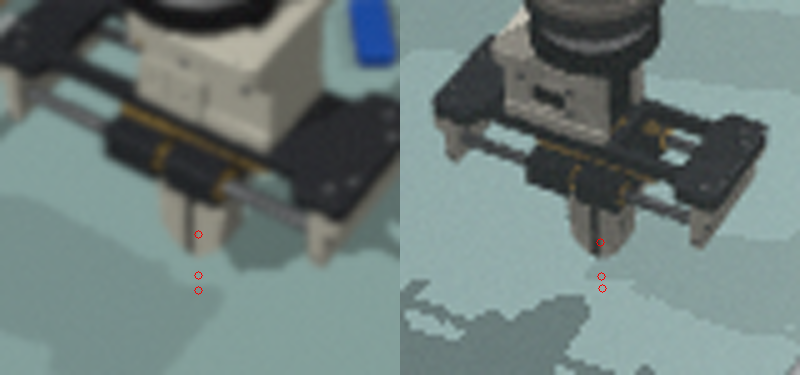

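Both views show the tips about 3 cm above where they should be, and nothing touched even though they should be 8 mm below the table. I'll keep going down until contact.

apply_moves(
  plan=[
    [0,0.003,0,0,0,0,1],
    [0,0.006,0,0,0,0,1],
    [0,0.009,0,0,0,0,1],
    [0,0.011,0,0,0,0,1],
    [0,0.013,0,0,0,0,1],
  ],
)

```text
time: 6.75
tool_pos: [0.4309, 0.2074, -0.0103]
tool_rot: [-1.571, -0.0, -1.35]
contact_force: [0.2, -0.1, 0.3]
opening: 0.0006
```

apply_moves(
  plan=[
    [0,0.001,0,0,0,0,1],
    [0,0.002,0,0,0,0,1],
    [0,0.003,0,0,0,0,1],
    [0,0.004,0,0,0,0,1],
    [0,0.004,0,0,0,0,1],
  ],
)

```text
time: 7.38
tool_pos: [0.4309, 0.2074, -0.0142]
tool_rot: [-1.571, -0.0, -1.35]
contact_force: [0.7, -0.4, 0.4]
opening: 0.0007
```

apply_moves(
  plan=[
    [0,0.001,0,0,0,0,1],
    [0,0.002,0,0,0,0,1],
    [0,0.003,0,0,0,0,1],
    [0,0.004,0,0,0,0,1],
    [0,0.004,0,0,0,0,1],
  ],
)

```text
time: 8.0
tool_pos: [0.4309, 0.2074, -0.0182]
tool_rot: [-1.571, -0.0, -1.35]
contact_force: [0.1, 0.8, -0.5]
opening: 0.0006
```

apply_moves(
  plan=[
    [0,0.001,0,0,0,0,1],
    [0,0.002,0,0,0,0,1],
    [0,0.003,0,0,0,0,1],
    [0,0.003,0,0,0,0,1],
    [0,0.003,0,0,0,0,1],
  ],
)

```text
time: 8.62
tool_pos: [0.4309, 0.2074, -0.0211]
tool_rot: [-1.571, -0.0, -1.35]
contact_force: [-0.2, 0.4, -0.3]
opening: 0.0007
```

apply_moves(
  plan=[
    [0,0.001,0,0,0,0,1],
    [0,0.002,0,0,0,0,1],
    [0,0.003,0,0,0,0,1],
    [0,0.003,0,0,0,0,1],
    [0,0.003,0,0,0,0,1],
  ],
)

```text
time: 9.25
tool_pos: [0.4309, 0.2074, -0.0241]
tool_rot: [-1.571, -0.0, -1.35]
contact_force: [0.0, 0.2, 0.2]
opening: 0.0008
```

apply_moves(
  plan=[
    [0,0.001,0,0,0,0,1],
    [0,0.002,0,0,0,0,1],
    [0,0.003,0,0,0,0,1],
    [0,0.003,0,0,0,0,1],
    [0,0.003,0,0,0,0,1],
  ],
)

```text
time: 9.88
tool_pos: [0.431, 0.2074, -0.0271]
tool_rot: [-1.571, -0.0, -1.35]
contact_force: [-0.7, -0.3, 0.0]
opening: 0.0005
```

apply_moves(
  plan=[
    [0,0.001,0,0,0,0,1],
    [0,0.002,0,0,0,0,1],
    [0,0.003,0,0,0,0,1],
    [0,0.003,0,0,0,0,1],
    [0,0.003,0,0,0,0,1],
  ],
)

```text
time: 10.5
tool_pos: [0.431, 0.2075, -0.0287]
tool_rot: [-1.57, -0.0, -1.35]
contact_force: [-4.3, -2.3, 17.9]
opening: 0.0004
```

```bash
python3 - <<'E'
from h import *
T=tool(); a=snap('side','d6.png'); s=snap('scene','s6.png'); out=[]
for n,im in (('side',a),('scene',s)):
    q=proj(n,[[T[0,3],T[1,3],0]]); print(n,q)
    x0,y0=(q[0]-[40,40]).astype(int); big=cv2.resize(im[y0:y0+75,x0:x0+80],(400,375),interpolation=cv2.INTER_CUBIC)
    cv2.circle(big,tuple(((q[0]-[x0,y0])*5).astype(int)),4,(0,0,255),1); out.append(big)
cv2.imwrite('pics/c6.png',np.hstack(out))
E
```

```text
side [[315.68450576 282.86294995]]
scene [[309.47361099 142.97752609]]
```

View pics/c6.png

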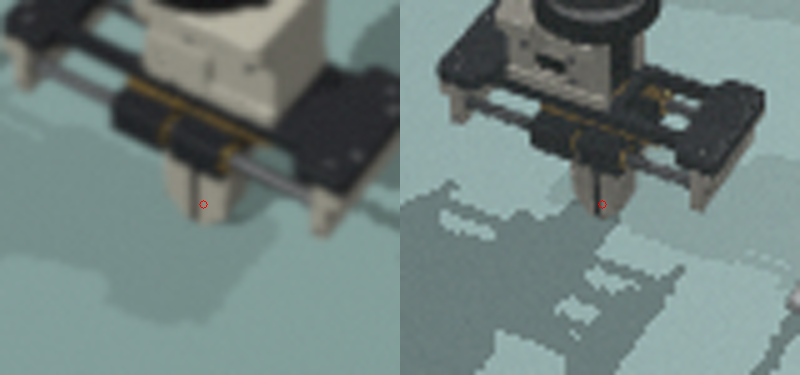

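Contact came at a reported z of -0.0285, so the real fingertips stand 28.5 mm behind the TCP along tool y, not 11 mm ahead. That makes tip z = reported z + 0.0285, and the sideways position agrees. I'll use that from here on, starting with the handle at tip z 0.031.

```bash
cat >> h.py <<'E'
TIP=0.0285   # measured: fingertips at tool y=-0.0285
def gotip(x,y,ztip,yaw,T=None): go(x,y,ztip-TIP,yaw,T)
E
echo ok
```

```text
ok
```

apply_moves(
  plan=[
    [0,-0.03,0,0,0,0,0.48],
    [0,-0.07,0,0,0,0,0.48],
    [0,-0.1,0,0,0,0,0.48],
    [0,-0.1,0.05,0,0,0,0.48],
    [0,-0.1,0.1,0,0,0,0.48],
  ],
)

```text
time: 11.22
tool_pos: [0.5299, 0.2298, 0.0709]
tool_rot: [-1.569, -0.0, -1.35]
contact_force: [0.4, -0.3, 1.1]
opening: 0.0242
```

apply_moves(
  plan=[
    [0,0,0.03,0,0,0,0.48],
    [0,0,0.06,0,0,0,0.48],
    [0,0.02,0.06,0,0,0,0.48],
    [0,0.02,0.06,0,0,0,0.48],
    [0,0.02,0.06,0,0,0,0.48],
  ],
)

```text
time: 11.85
tool_pos: [0.5869, 0.2425, 0.0503]
tool_rot: [-1.571, -0.0, -1.35]
contact_force: [0.2, 0.3, 0.3]
opening: 0.0241
```

```bash
python3 - <<'E'
from h import *
print(tool()[:3,3]); gotip(.5868,.2417,.031,-77.4)
E
```

```text
[0.58692555 0.24252881 0.05025322]
shift [ 0.0008  0.0478 -0.0003] turn [0.   0.06 0.  ]
```

apply_moves(
  plan=[
    [0,0.012,0,0,0,0,0.48],
    [0,0.024,0,0,0,0,0.48],
    [0,0.036,0,0,0,0,0.48],
    [0,0.048,0,0,0,0,0.48],
    [0,0.048,0,0,0,0,0.48],
  ],
)

```text
time: 12.48
tool_pos: [0.5861, 0.2422, 0.0003]
tool_rot: [-1.573, -0.0, -1.35]
contact_force: [-0.5, 0.3, 0.2]
opening: 0.0236
```

apply_moves(
  plan=[
    [0,0,0,0,0,0,1],
    [0,0,0,0,0,0,1],
    [0,0,0,0,0,0,1],
    [0,0,0,0,0,0,1],
    [0,0,0,0,0,0,1],
  ],
  squeeze=25,
)

```text
time: 13.1
tool_pos: [0.5875, 0.2426, 0.0024]
tool_rot: [-1.57, -0.0, -1.35]
contact_force: [2.3, 0.5, 3.2]
opening: 0.0099
```

apply_moves(
  plan=[
    [0,0,-0.018,0,0,0,1],
    [0,0,-0.036,0,0,0,1],
    [0,0,-0.054,0,0,0,1],
    [0,0,-0.072,0,0,0,1],
    [0,0,-0.09,0,0,0,1],
  ],
)

```text
time: 13.72
tool_pos: [0.4997, 0.2219, 0.0023]
tool_rot: [-1.569, -0.001, -1.35]
contact_force: [2.2, -4.3, 2.4]
opening: 0.01
```

apply_moves(
  plan=[
    [0,0,-0.018,0,0,0,1],
    [0,0,-0.036,0,0,0,1],
    [0,0,-0.054,0,0,0,1],
    [0,0,-0.072,0,0,0,1],
    [0,0,-0.083,0,0,0,1],
  ],
)

```text
time: 14.35
tool_pos: [0.4189, 0.203, 0.0024]
tool_rot: [-1.569, -0.002, -1.349]
contact_force: [28.2, -6.2, -7.5]
opening: 0.0105
```

apply_moves(
  plan=[
    [0,0,0,0,0,0,0.45],
    [0,0,0,0,0,0,0.45],
    [0,-0.04,0,0,0,0,0.45],
    [0,-0.09,0,0,0,0,0.45],
    [0,-0.15,0,0,0,0,0.45],
  ],
)

```text
time: 14.98
tool_pos: [0.4173, 0.2046, 0.1527]
tool_rot: [-1.573, -0.0, -1.35]
contact_force: [0.8, 0.7, -0.0]
opening: 0.025
```

```bash
python3 - <<'E'
from h import *
T=tool(); b=snap('wrist','w7.png'); s=snap('scene','s7.png'); np.save('w7.npy',T); print(T[:3,3])
cv2.imwrite('pics/c7.png',cv2.resize(s[90:290,160:480],None,fx=2.5,fy=2.5,interpolation=cv2.INTER_CUBIC))
E
```

```text
[0.41734895 0.20456059 0.15274354]
```

View pics/c7.png

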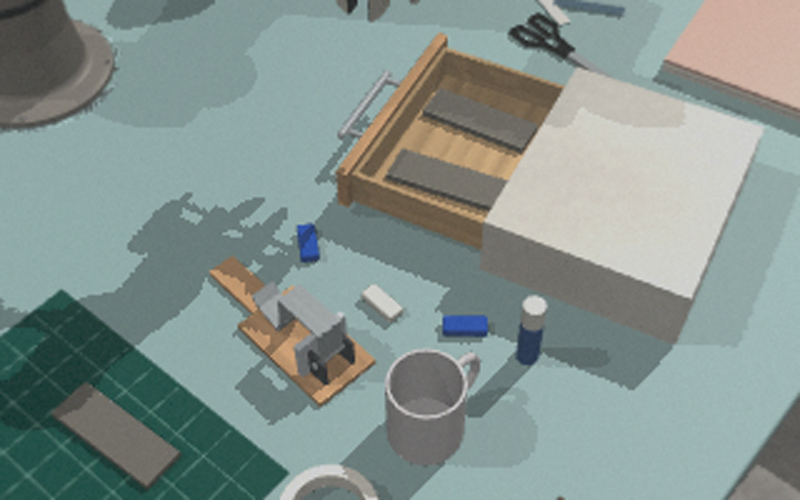

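The scene crop shows the drawer fully out (end stop felt, 28 N). It holds two boards, with front ends around (432,100) and (393,165) and a wide gap between them. The third board is on the mat and nothing else has moved.

```bash
python3 - <<'E'
from h import *
f=lambda pts,z: ray('scene',np.array(pts)/2.5+[160,90],z)
H=np.array([.5873-.974*.1735+.0,.2418-.229*.1735]); yaw=np.radians(13.3); M=np.array([[np.cos(yaw),np.sin(yaw)],[-np.sin(yaw),np.cos(yaw)]])
for n,p in (('L',[(441,89),(424,113),(524,149)]),('R',[(401,151),(386,178),(490,208)])):
    w=f(p,.032)[:,:2]; print(n,w.round(4).tolist(),((w-H)@M.T).round(4).tolist())
w=f([(386,76),(341,134)],.047)[:,:2]; print('bar',w.round(4).tolist(),w.mean(0),H)
E
```

```text
L [[0.468, 0.2983], [0.479, 0.2504], [0.613, 0.28]] [[0.0705, 0.0822], [0.0702, 0.0331], [0.2074, 0.0311]]
R [[0.4993, 0.1814], [0.5143, 0.1357], [0.6388, 0.1775]] [[0.0741, -0.0388], [0.0781, -0.0866], [0.2089, -0.0746]]
bar [[0.4086, 0.2594], [0.4339, 0.1455]] [0.42121693 0.20242025] [0.418311  0.2020685]
```

apply_moves(
  plan=[
    [0.012,0,0.018,0,-10,0,-0.41],
    [0.025,0,0.036,0,-20,0,-0.41],
    [0.037,0,0.054,0,-30,0,-0.41],
    [0.05,0,0.072,0,-40,0,-0.41],
    [0.063,0,0.091,0,-50,0,-0.41],
  ],
)

```text
time: 15.7
tool_pos: [0.521, 0.163, 0.1509]
tool_rot: [-1.572, 0.001, -0.471]
contact_force: [-0.3, 0.4, 0.2]
opening: 0.0641
```

apply_moves(
  plan=[
    [0,0,0,0,-10,0,-0.41],
    [0,0.01,0,0,-20,0,-0.41],
    [0,0.02,0,0,-30,0,-0.41],
    [0,0.04,0,0,-40,0,-0.41],
    [0,0.05,0,0,-46,0,-0.41],
  ],
)

```text
time: 16.32
tool_pos: [0.5198, 0.1631, 0.0999]
tool_rot: [-1.57, 0.003, 0.33]
contact_force: [-0.2, -0.7, 0.1]
opening: 0.0646
```

```bash
python3 - <<'E'
from h import *
T=tool(); b=snap('wrist','w8.png'); np.save('w8.npy',T); print(T[:3,3],robot.observe()['tool_rot'])
gotip(.5201,.163,.025,18.4)
E
```

```text
[0.51976187 0.16313132 0.09989489] [-1.56996335  0.00457653  0.33350369]
shift [ 0.0013  0.1024 -0.0004] turn [-0.05  0.71 -0.26]
```

View pics/w8.png

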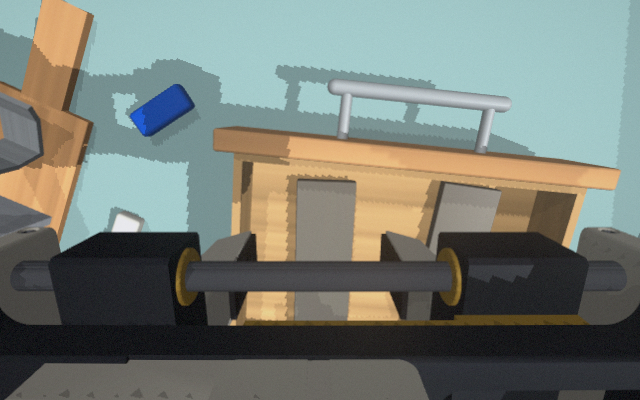

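The wrist view shows the right-hand board at columns 297-355, front edge on row 180, vertical and lying between the open jaws (250-385).

```bash
python3 - <<'E'
from h import *
T=np.load('w8.npy'); w=ray('wrist',[(297,179),(355,180),(299,318),(353,318),(441,183),(499,190)],.032,T); print(w.round(4).tolist())
m=w[:2].mean(0); n=w[2:4].mean(0); d=n-m; a=np.degrees(np.arctan2(d[1],d[0])); print('w',np.linalg.norm(w[0]-w[1]),a)
g=m+.014*d/np.linalg.norm(d); print(g); gotip(g[0],g[1],.025,a)
E
```

```text
[[0.5057, 0.1395, 0.032], [0.4915, 0.1834, 0.032], [0.6252, 0.1802, 0.032], [0.6095, 0.2259, 0.032], [0.4714, 0.2493, 0.032], [0.4615, 0.296, 0.032]]
w 0.04620315375457001 19.292928355871986
[0.5118294  0.16606761 0.032     ]
shift [-0.0055  0.1025  0.0052] turn [-0.05 -0.18 -0.26]
```

apply_moves(
  plan=[
    [-0.003,0.03,0.003,0,0,0,-0.45],
    [-0.003,0.06,0.003,0,0,0,-0.45],
    [-0.003,0.08,0.003,0,0,0,-0.45],
    [-0.003,0.095,0.003,0,0,0,-0.45],
    [-0.003,0.102,0.003,0,0,0,-0.45],
  ],
)

```text
time: 17.0
tool_pos: [0.5167, 0.165, -0.001]
tool_rot: [-1.571, 0.001, 0.325]
contact_force: [1.3, -0.6, 0.2]
opening: 0.0665
```

apply_moves(
  plan=[
    [0,0,0,0,0,0,1],
    [0,0,0,0,0,0,1],
    [0,0,0,0,0,0,1],
    [0,0,0,0,0,0,1],
    [0,0,0,0,0,0,1],
  ],
  squeeze=45,
)

```text
time: 17.62
tool_pos: [0.5176, 0.165, 0.0005]
tool_rot: [-1.571, -0.001, 0.326]
contact_force: [-0.3, 0.4, 4.2]
opening: 0.0463
```

The pads overlap only about 4 mm of the board, so I'll reopen, go lower and grip again.

apply_moves(
  plan=[
    [0,0,0,0,0,0,-0.35],
    [0,0,0,0,0,0,-0.35],
    [0,0.002,0,0,0,0,-0.35],
    [0,0.004,0,0,0,0,-0.35],
    [0,0.005,0,0,0,0,-0.35],
  ],
)

```text
time: 18.25
tool_pos: [0.5169, 0.1649, -0.0054]
tool_rot: [-1.571, 0.0, 0.326]
contact_force: [-0.3, 0.6, -0.7]
opening: 0.0621
```

apply_moves(
  plan=[
    [0,0,0,0,0,0,1],
    [0,0,0,0,0,0,1],
    [0,0,0,0,0,0,1],
    [0,0,0,0,0,0,1],
    [0,0,0,0,0,0,1],
  ],
  squeeze=45,
)

```text
time: 18.88
tool_pos: [0.5171, 0.165, -0.0051]
tool_rot: [-1.571, -0.0, 0.326]
contact_force: [-1.0, 0.3, 0.3]
opening: 0.0474
```

apply_moves(
  plan=[
    [0,-0.02,0,0,0,0,1],
    [0,-0.04,0,0,0,0,1],
    [0,-0.065,0,0,0,0,1],
    [0,-0.09,0,0,0,0,1],
    [0,-0.1,0,0,0,0,1],
  ],
)

```text
time: 19.5
tool_pos: [0.5177, 0.1651, 0.0962]
tool_rot: [-1.571, -0.002, 0.326]
contact_force: [-0.7, 0.1, -0.9]
opening: 0.0471
```

apply_moves(
  plan=[
    [-0.02,0,-0.043,0,5,0,1],
    [-0.04,0,-0.087,0,10,0,1],
    [-0.061,0,-0.13,0,15,0,1],
    [-0.082,0,-0.175,0,20,0,1],
    [-0.102,0,-0.219,0,25.1,0,1],
  ],
)

```text
time: 20.12
tool_pos: [0.4898, -0.0766, 0.0943]
tool_rot: [-1.571, 0.001, -0.115]
contact_force: [0.4, -0.1, -0.5]
opening: 0.0469
```

apply_moves(
  plan=[
    [0,0,0,0,0,0,1],
    [0,0,0,0,0,0,1],
    [0,0,0,0,0,0,1],
    [0,0,0,0,0,0,1],
    [0,0,0,0,0,0,1],
  ],
)

```text
time: 20.75
tool_pos: [0.4906, -0.0745, 0.0949]
tool_rot: [-1.571, -0.0, -0.111]
contact_force: [-0.4, -0.2, -1.5]
opening: 0.0472
```

```bash
python3 - <<'E'
from h import *
T=tool(); b=snap('wrist','w9.png'); s=snap('scene','s9.png'); np.save('w9.npy',T); o=robot.observe(); print(T[:3,3],o['tool_rot'],o['opening'])
q=proj('wrist',[[.442,-.0706,.008]],T); print(q)
cv2.imwrite('pics/c9.png',np.hstack([cv2.resize(b[:260,140:500],(450,325)),cv2.resize(s[150:270,215:345],(350,325))]))
E
```

```text
[ 0.49059764 -0.07450809  0.09490077] [-1.57088425e+00 -6.50410674e-05 -1.11561969e-01] 0.04741802713912969
[[318.19625222 140.78417015]]
```

View pics/c9.png

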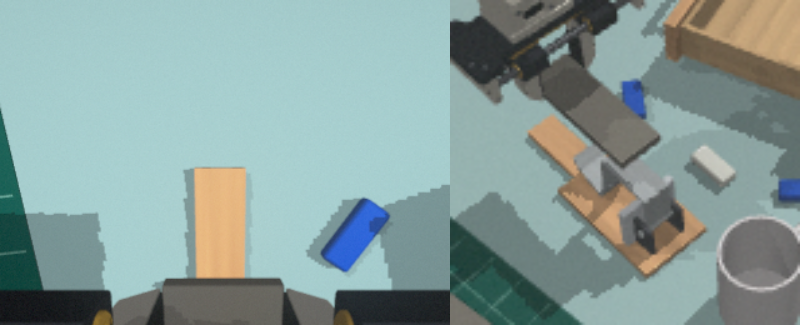

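The board is held straight: its near end spans px (272,223)-(365,223). The tongue is parallel, with its tip at px (296,134)-(336,134). The scene crop shows the same.

```bash
python3 - <<'E'
from h import *
T=np.load('w9.npy'); w=ray('wrist',[(296,134.5),(336,134.5),(296,222),(336,222)],.008,T)
m=w[:2].mean(0); n=w[2:].mean(0); d=n-m; print(w[:,:2].round(4).tolist(),np.linalg.norm(w[0]-w[1]),np.degrees(np.arctan2(d[1],d[0])))
Ti=np.linalg.inv(T); print('tongue tip in tool',(Ti@[*m,1]).round(4),(Ti@[*n,1]).round(4))
zt=T[2,3]+.037; b=ray('wrist',[(272,223),(365,223)],zt,T); print('board end in tool',[(Ti@[*p,1]).round(4)[[0,2]].tolist() for p in b])
E
```

```text
[[0.4349, -0.0883], [0.4385, -0.0554], [0.5103, -0.098], [0.5142, -0.0627]] 0.033050947322431364 -6.427007566262449
tongue tip in tool [-0.0539  0.0869 -0.0033  1.    ] [ 0.0222  0.0869 -0.0034  1.    ]
board end in tool [[-0.0185, -0.0239], [-0.0186, 0.0212]]
```

apply_moves(
  plan=[
    [-0.04,0,-0.003,0,0,0,1],
    [-0.08,0,-0.003,0,0,0,1],
    [-0.115,0,-0.003,0,0,0,1],
    [-0.115,0.05,-0.003,0,0,0,1],
    [-0.115,0.08,-0.003,0,0,0,1],
  ],
)

```text
time: 21.48
tool_pos: [0.3755, -0.0651, 0.0142]
tool_rot: [-1.571, -0.001, -0.112]
contact_force: [0.1, -0.4, -0.6]
opening: 0.0473
```

apply_moves(
  plan=[
    [0,0.015,0,0,0,0,1],
    [0,0.026,0,0,0,0,1],
    [0,0.031,0,0,0,0,1],
    [0,0.031,0,0,0,0,1],
    [0,0.031,0,0,0,0,1],
  ],
)

```text
time: 22.1
tool_pos: [0.3763, -0.0654, -0.0157]
tool_rot: [-1.571, -0.001, -0.112]
contact_force: [0.8, 0.4, -0.2]
opening: 0.0476
```

apply_moves(
  plan=[
    [0.01,0,0,0,0,0,1],
    [0.02,0,0,0,0,0,1],
    [0.03,0,0,0,0,0,1],
    [0.04,0,0,0,0,0,1],
    [0.04,0,0,0,0,0,1],
  ],
)

```text
time: 22.72
tool_pos: [0.4162, -0.0698, -0.0163]
tool_rot: [-1.571, 0.0, -0.112]
contact_force: [0.4, 0.2, -1.3]
opening: 0.0472
```

apply_moves(
  plan=[
    [0.01,0,0,0,0,0,1],
    [0.02,0,0,0,0,0,1],
    [0.03,0,0,0,0,0,1],
    [0.04,0,0,0,0,0,1],
    [0.045,0,0,0,0,0,1],
  ],
)

```text
time: 23.35
tool_pos: [0.4613, -0.075, -0.0161]
tool_rot: [-1.571, -0.001, -0.112]
contact_force: [0.0, 0.6, -2.2]
opening: 0.0471
```

apply_moves(
  plan=[
    [0.005,0,0,0,0,0,1],
    [0.01,0,0,0,0,0,1],
    [0.015,0,0,0,0,0,1],
    [0.02,0,0,0,0,0,1],
    [0.02,0,0,0,0,0,1],
  ],
)

```text
time: 23.98
tool_pos: [0.481, -0.0772, -0.016]
tool_rot: [-1.571, -0.001, -0.112]
contact_force: [0.1, -0.6, -1.7]
opening: 0.0471
```

apply_moves(
  plan=[
    [0.003,0,0,0,0,0,1],
    [0.006,0,0,0,0,0,1],
    [0.008,0,0,0,0,0,1],
    [0.01,0,0,0,0,0,1],
    [0.01,0,0,0,0,0,1],
  ],
)

```text
time: 24.6
tool_pos: [0.4881, -0.0777, -0.0167]
tool_rot: [-1.57, 0.005, -0.112]
contact_force: [-6.2, -0.8, -1.8]
opening: 0.0472
```

```bash
python3 - <<'E'
from h import *
s=snap('scene','s10.png'); d=snap('side','d10.png')
cv2.imwrite('pics/c10.png',np.hstack([cv2.resize(s[150:260,215:325],(400,400),interpolation=cv2.INTER_CUBIC),cv2.resize(d[160:250,310:400],(400,400),interpolation=cv2.INTER_CUBIC)]))
E
```

```text
(no output)
```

Contact with the stop came at x=0.488 (6 N), as predicted. I'll release, retreat upward, and then fetch the left drawer board.

apply_moves(
  plan=[
    [0.009,0.002,0,0,0,0,1],
    [0.009,0.002,0,0,0,0,-0.4],
    [0.009,0.002,0,0,0,0,-0.4],
    [0.009,0.002,0,0,0,0,-0.4],
    [0.009,0.002,0,0,0,0,-0.4],
  ],
)

```text
time: 25.32
tool_pos: [0.4996, -0.0793, -0.0178]
tool_rot: [-1.571, -0.001, -0.112]
contact_force: [0.1, 1.2, -0.6]
opening: 0.0637
```

apply_moves(
  plan=[
    [-0.01,-0.02,0,0,0,0,-0.4],
    [-0.01,-0.05,0,0,0,0,-0.4],
    [-0.01,-0.09,0,0,0,0,-0.4],
    [-0.01,-0.12,0,0,0,0,-0.4],
    [-0.01,-0.12,0,0,0,0,-0.4],
  ],
)

```text
time: 25.95
tool_pos: [0.4909, -0.0785, 0.1042]
tool_rot: [-1.572, -0.006, -0.112]
contact_force: [0.4, 0.4, 0.2]
opening: 0.0643
```

```bash
python3 - <<'E'
from h import *
T=tool(); b=snap('wrist','w11.png'); s=snap('scene','s11.png'); np.save('w11.npy',T); print(T[:3,3])
cv2.imwrite('pics/c11.png',np.hstack([cv2.resize(s[150:250,215:325],(440,400),interpolation=cv2.INTER_CUBIC),cv2.resize(b[80:260,238:400],(360,400))]))
q=proj('scene',[[.4746,-.074,.018]]);print(q)
gotip(.484,.2765,.15,12.5)
E
```

```text
[ 0.49087807 -0.07849526  0.10420731]
[[255.60928139 200.08854307]]
shift [-0.0446 -0.0199  0.3516] turn [  0.   -18.93  -0.  ]
```

View pics/c11.png

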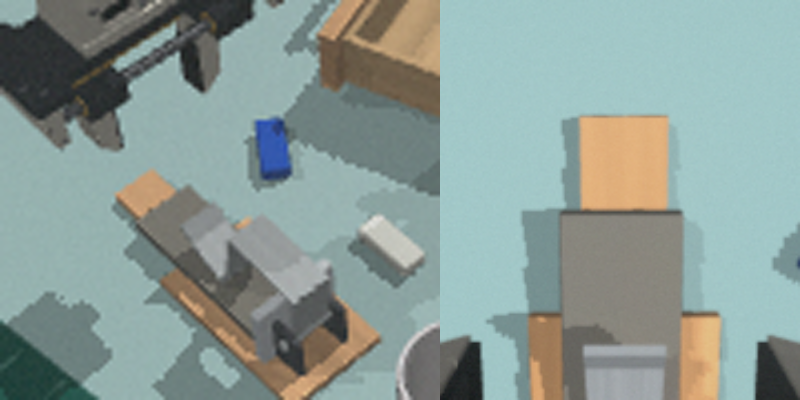

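The board sits square under the arm, near end at about holder x -54 mm (expected -55). It is centred on the tongue to about 1 mm. Next, the left board in the drawer.

apply_moves(
  plan=[
    [-0.01,-0.01,0.06,0,0,0,-0.41],
    [-0.02,-0.02,0.12,0,0,0,-0.41],
    [-0.03,-0.02,0.18,0,0,0,-0.41],
    [-0.04,-0.02,0.24,0,0,0,-0.41],
    [-0.045,-0.02,0.3,0,0,0,-0.41],
  ],
)

```text
time: 26.68
tool_pos: [0.4769, 0.2268, 0.1204]
tool_rot: [-1.572, 0.002, -0.112]
contact_force: [1.7, -0.5, 0.7]
opening: 0.0648
```

apply_moves(
  plan=[
    [0,0,0.02,0,-8,0,-0.41],
    [0,0,0.04,0,-16,0,-0.41],
    [0,0,0.052,0,-19,0,-0.41],
    [0,0.02,0.052,0,-19,0,-0.41],
    [0,0.02,0.052,0,-19,0,-0.41],
  ],
)

```text
time: 27.3
tool_pos: [0.4825, 0.276, 0.0998]
tool_rot: [-1.572, 0.005, 0.218]
contact_force: [-0.1, -0.3, -0.3]
opening: 0.0649
```

```bash
python3 - <<'E'
from h import *
T=tool(); b=snap('wrist','w12.png'); np.save('w12.npy',T); print(T[:3,3])
# grey board mask: low sat, mid value, central area
hsv=cv2.cvtColor(b,cv2.COLOR_BGR2HSV); m=cv2.inRange(hsv,(0,0,50),(180,60,170)); m[230:]=0; m[:, :230]=0; m[:,420:]=0; m[:120]=0
cs=sorted(cv2.findContours(m,0,2)[0],key=cv2.contourArea)
r=cv2.boxPoints(cv2.minAreaRect(cs[-1])); print(cv2.contourArea(cs[-1]),r.round(1).tolist()); Ti=np.linalg.inv(T)
print([(Ti@[*p,1]).round(4)[[0,2]].tolist() for p in ray('wrist',r,.032,T)])
gotip(.484,.2765,.023,12.5)
E
```

```text
[0.48254574 0.27601403 0.09983957]
2962.0 [[230.0, 151.0], [230.0, 120.0], [419.0, 120.0], [419.0, 151.0]]
[[-0.0427, -0.0699], [-0.0662, -0.0684], [-0.0663, 0.0756], [-0.0428, 0.0774]]
shift [0.0011 0.1064 0.0002] turn [ 0.04 -0.01 -0.15]
```

```bash
python3 - <<'E'
from h import *
T=np.load('w12.npy'); b=cv2.imread('pics/w12.png')
hsv=cv2.cvtColor(b,cv2.COLOR_BGR2HSV); m=cv2.inRange(hsv,(0,0,50),(180,75,170)); m[228:]=0; m[:, :265]=0; m[:,390:]=0; m[:158]=0
n,l,st,c=cv2.connectedComponentsWithStats(m)
Ti=np.linalg.inv(T)
for i in range(1,n):
    if st[i,4]>300:
        x,y,w,h,_=st[i]; print(st[i]); print([(Ti@[*p,1]).round(4)[[0,2]].tolist() for p in ray('wrist',[(x,y),(x+w,y),(x,y+h),(x+w,y+h)],.032,T)])
E
```

```text
[ 294  184   60   44 2589]
[[-0.0165, -0.0205], [-0.0166, 0.0275], [0.0206, -0.0212], [0.0205, 0.0285]]
```

apply_moves(
  plan=[
    [0.001,0.03,0.003,0,0,0,-0.41],
    [0.001,0.06,0.003,0,0,0,-0.41],
    [0.001,0.085,0.003,0,0,0,-0.41],
    [0.001,0.1,0.003,0,0,0,-0.41],
    [0.001,0.105,0.003,0,0,0,-0.41],
  ],
)

```text
time: 27.98
tool_pos: [0.4843, 0.2797, -0.0034]
tool_rot: [-1.571, 0.001, 0.219]
contact_force: [-0.6, -0.4, 0.1]
opening: 0.0649
```

apply_moves(
  plan=[
    [0,0,0,0,0,0,-0.41],
    [0,0,0,0,0,0,1],
    [0,0,0,0,0,0,1],
    [0,0,0,0,0,0,1],
    [0,0,0,0,0,0,1],
  ],
  squeeze=45,
)

```text
time: 28.6
tool_pos: [0.4846, 0.2801, -0.0025]
tool_rot: [-1.571, -0.001, 0.219]
contact_force: [-0.6, 0.5, 6.2]
opening: 0.0471
```

apply_moves(
  plan=[
    [0,-0.02,0,0,0,0,1],
    [0,-0.04,0,0,0,0,1],
    [0,-0.065,0,0,0,0,1],
    [0,-0.09,0,0,0,0,1],
    [0,-0.11,0,0,0,0,1],
  ],
)

```text
time: 29.22
tool_pos: [0.4842, 0.2799, 0.1076]
tool_rot: [-1.571, -0.0, 0.219]
contact_force: [-0.4, 0.3, -0.3]
opening: 0.047
```

```bash
python3 - <<'E'
from h import *
T=tool(); print(T[:3,3]); go(.38,-.0655,.1,-6.4)
E
```

```text
[0.48419919 0.27992945 0.10764664]
shift [-0.1768  0.0076 -0.3145] turn [0.000e+00 1.896e+01 1.000e-02]
```

apply_moves(
  plan=[
    [-0.03,0,-0.053,0,0,0,1],
    [-0.06,0,-0.106,0,0,0,1],
    [-0.09,0,-0.159,0,0,0,1],
    [-0.12,0,-0.212,0,0,0,1],
    [-0.15,0,-0.265,0,0,0,1],
  ],
)

```text
time: 29.85
tool_pos: [0.3946, -0.0129, 0.1069]
tool_rot: [-1.571, -0.0, 0.22]
contact_force: [1.7, -1.2, -0.2]
opening: 0.0475
```

apply_moves(
  plan=[
    [-0.01,0,-0.02,0,8,0,1],
    [-0.02,0,-0.04,0,16,0,1],
    [-0.027,0,-0.05,0,19,0,1],
    [-0.027,0.03,-0.05,0,19,0,1],
    [-0.027,0.05,-0.05,0,19,0,1],
  ],
)

```text
time: 30.48
tool_pos: [0.3796, -0.0658, 0.0561]
tool_rot: [-1.571, 0.0, -0.111]
contact_force: [0.0, 0.1, 0.2]
opening: 0.047
```

```bash
python3 - <<'E'
from h import *
T=tool(); print(T[:3,3],robot.observe()['opening']); go(.38,-.0655,-.0035,-6.4)
b=snap('wrist','w13.png'); hsv=cv2.cvtColor(b,cv2.COLOR_BGR2HSV); m=cv2.inRange(hsv,(0,0,50),(180,75,170)); m[232:]=0; m[:, :250]=0; m[:,400:]=0; m[:158]=0
n,l,st,c=cv2.connectedComponentsWithStats(m)
for i in range(1,n):
    if st[i,4]>100: print(st[i])
E
```

```text
[ 0.3796093  -0.06577426  0.05607172] 0.046988693240101895
shift [0.0004 0.0596 0.0003] turn [-0.01  0.03 -0.02]
[250 194   6  38 187]
[ 270  214  105   18 1672]
```

apply_moves(
  plan=[
    [0,0.02,0,0,0,0,1],
    [0,0.04,0,0,0,0,1],
    [0,0.055,0,0,0,0,1],
    [0,0.0595,0,0,0,0,1],
    [0,0.0595,0,0,0,0,1],
  ],
)

```text
time: 31.15
tool_pos: [0.3801, -0.0659, -0.0024]
tool_rot: [-1.571, 0.0, -0.112]
contact_force: [0.3, 0.5, -0.5]
opening: 0.0472
```

apply_moves(
  plan=[
    [0.01,0,0,0,0,0,1],
    [0.02,0,0,0,0,0,1],
    [0.03,0,0,0,0,0,1],
    [0.04,0,0,0,0,0,1],
    [0.05,0,0,0,0,0,1],
  ],
)

```text
time: 31.78
tool_pos: [0.4294, -0.0714, -0.0029]
tool_rot: [-1.57, 0.002, -0.112]
contact_force: [-2.7, 0.6, -1.2]
opening: 0.0471
```

apply_moves(
  plan=[
    [0.01,0,0,0,0,0,1],
    [0.02,0,0,0,0,0,1],
    [0.03,0,0,0,0,0,1],
    [0.04,0,0,0,0,0,1],
    [0.04,0,0,0,0,0,1],
  ],
)

```text
time: 32.4
tool_pos: [0.4707, -0.0764, -0.0025]
tool_rot: [-1.571, -0.002, -0.112]
contact_force: [0.8, 0.1, -1.7]
opening: 0.0474
```

apply_moves(
  plan=[
    [0.004,0,0,0,0,0,1],
    [0.008,0,0,0,0,0,1],
    [0.012,0,0,0,0,0,1],
    [0.015,0,0,0,0,0,1],
    [0.015,0,0,0,0,0,1],
  ],
)

```text
time: 33.02
tool_pos: [0.4849, -0.0779, -0.0025]
tool_rot: [-1.571, -0.001, -0.112]
contact_force: [0.9, -0.0, -1.8]
opening: 0.0469
```

apply_moves(
  plan=[
    [0.002,0,0,0,0,0,1],
    [0.004,0,0,0,0,0,1],
    [0.006,0,0,0,0,0,1],
    [0.008,0,0,0,0,0,1],
    [0.008,0,0,0,0,0,1],
  ],
)

```text
time: 33.65
tool_pos: [0.4906, -0.0784, -0.0032]
tool_rot: [-1.571, 0.004, -0.112]
contact_force: [-5.2, -0.3, -1.4]
opening: 0.0469
```

apply_moves(
  plan=[
    [0.006,0.002,0,0,0,0,1],
    [0.006,0.002,0,0,0,0,-0.4],
    [0.006,0.002,0,0,0,0,-0.4],
    [0.006,0.002,0,0,0,0,-0.4],
    [0.006,0.002,0,0,0,0,-0.4],
  ],
)

```text
time: 34.28
tool_pos: [0.4988, -0.0794, -0.0043]
tool_rot: [-1.571, -0.001, -0.112]
contact_force: [0.6, 0.4, -0.2]
opening: 0.0643
```

apply_moves(
  plan=[
    [-0.01,-0.02,0,0,0,0,-0.4],
    [-0.01,-0.05,0,0,0,0,-0.4],
    [-0.01,-0.08,0,0,0,0,-0.4],
    [-0.01,-0.11,0,0,0,0,-0.4],
    [-0.01,-0.11,0,0,0,0,-0.4],
  ],
)

```text
time: 34.9
tool_pos: [0.49, -0.0787, 0.1076]
tool_rot: [-1.572, -0.005, -0.112]
contact_force: [-0.2, -1.1, -0.3]
opening: 0.0642
```

```bash
python3 - <<'E'
from h import *
T=tool(); b=snap('wrist','w14.png'); s=snap('scene','s14.png'); np.save('w14.npy',T); print(T[:3,3])
hsv=cv2.cvtColor(b,cv2.COLOR_BGR2HSV); m=cv2.inRange(hsv,(0,0,50),(180,75,170)); m[228:]=0; m[:, :260]=0; m[:,380:]=0; m[:140]=0
n,l,st,c=cv2.connectedComponentsWithStats(m); Ti=np.linalg.inv(T)
for i in range(1,n):
    if st[i,4]>100: print('pile',st[i]); x,y,w,h,_=st[i]; print([(Ti@[*p,1]).round(4)[[0,2]].tolist() for p in ray('wrist',[(x,y),(x+w,y)],.028,T)])
s0=cv2.imread('pics/s0.png'); df=cv2.absdiff(s,s0).max(2); df=df[235:295,170:245]; print('mat change',(df>40).sum())
go(.462,-.297,.1,2.3)
E
```

```text
[ 0.48999958 -0.07869447  0.10761289]
pile [ 260  140  104   88 4541]
[[-0.0499, -0.0485], [-0.0499, 0.0355]]
mat change 0
shift [-0.0015  0.0052 -0.2204] turn [ 0.01 -8.74  0.01]
```

apply_moves(
  plan=[
    [0,0,-0.045,0,-2,0,-0.41],
    [0,0,-0.09,0,-4,0,-0.41],
    [0,0,-0.135,0,-6,0,-0.41],
    [0,0,-0.18,0,-8,0,-0.41],
    [-0.0015,0.005,-0.22,0,-8.7,0,-0.41],
  ],
)

```text
time: 35.62
tool_pos: [0.4614, -0.298, 0.0991]
tool_rot: [-1.57, 0.001, 0.04]
contact_force: [0.2, 0.7, 0.4]
opening: 0.0646
```

apply_moves(
  plan=[
    [0,0,0,0,0,0,-0.41],
    [0,0,0,0,0,0,-0.41],
    [0,0,0,0,0,0,-0.41],
    [0,0,0,0,0,0,-0.41],
    [0,0,0,0,0,0,-0.41],
  ],
)

```text
time: 36.25
tool_pos: [0.4624, -0.2962, 0.1006]
tool_rot: [-1.571, -0.0, 0.04]
contact_force: [-0.0, -0.2, -0.8]
opening: 0.065
```

```bash
python3 - <<'E'
from h import *
T=tool(); b=snap('wrist','w15.png'); np.save('w15.npy',T); print(T[:3,3])
hsv=cv2.cvtColor(b,cv2.COLOR_BGR2HSV); m=cv2.inRange(hsv,(0,0,50),(180,75,190)); m[230:]=0; m[:, :240]=0; m[:,400:]=0
n,l,st,c=cv2.connectedComponentsWithStats(m); Ti=np.linalg.inv(T)
for i in range(1,n):
    if st[i,4]>300:
        r=cv2.boxPoints(cv2.minAreaRect(np.argwhere(l==i)[:,::-1].astype(np.float32))); print(st[i],r.round(1).tolist()); print([(Ti@[*p,1]).round(4)[[0,2]].tolist() for p in ray('wrist',r,.011,T)])
cv2.imwrite('pics/c15.png',b[:260])
E
```

```text
[ 0.46239335 -0.29618225  0.10057868]
[ 289  174   56   56 3051] [[289.0, 174.0], [344.0, 174.0], [344.0, 229.0], [289.0, 229.0]]
[[-0.0206, -0.0265], [-0.0206, 0.0208], [0.0294, 0.0219], [0.0295, -0.0276]]
```

apply_moves(
  plan=[
    [-0.004,0.04,-0.003,0,0,0,-0.41],
    [-0.004,0.08,-0.003,0,0,0,-0.41],
    [-0.004,0.11,-0.003,0,0,0,-0.41],
    [-0.004,0.12,-0.003,0,0,0,-0.41],
    [-0.004,0.125,-0.003,0,0,0,-0.41],
  ],
)

```text
time: 36.92
tool_pos: [0.4586, -0.3, -0.0244]
tool_rot: [-1.571, -0.0, 0.04]
contact_force: [-0.1, -0.5, 0.1]
opening: 0.0647
```

apply_moves(
  plan=[
    [0,0,0,0,0,0,-0.41],
    [0,0,0,0,0,0,1],
    [0,0,0,0,0,0,1],
    [0,0,0,0,0,0,1],
    [0,0,0,0,0,0,1],
  ],
  squeeze=45,
)

```text
time: 37.55
tool_pos: [0.4586, -0.3, -0.0239]
tool_rot: [-1.571, -0.001, 0.039]
contact_force: [-0.4, 0.4, 4.8]
opening: 0.0471
```

apply_moves(
  plan=[
    [0,-0.03,0,0,0,0,1],
    [0,-0.06,0,0,0,0,1],
    [0,-0.09,0,0,0,0,1],
    [0,-0.12,0,0,0,0,1],
    [0,-0.13,0,0,0,0,1],
  ],
)

```text
time: 38.17
tool_pos: [0.4589, -0.3004, 0.107]
tool_rot: [-1.573, -0.002, 0.04]
contact_force: [0.7, -0.1, 0.2]
opening: 0.0471
```

```bash
python3 - <<'E'
from h import *
T=tool(); print(T[:3,3]); go(.38,-.0655,.1,-6.4)
E
```

```text
[ 0.45890399 -0.30044654  0.10698736]
shift [-0.0696  0.0063  0.2379] turn [0.12 8.67 0.13]
```

apply_moves(
  plan=[
    [-0.014,0,0.048,0,2,0,1],
    [-0.028,0,0.096,0,4,0,1],
    [-0.042,0,0.144,0,6,0,1],
    [-0.056,0,0.192,0,8,0,1],
    [-0.07,0.006,0.238,0,8.7,0,1],
  ],
)

```text
time: 38.8
tool_pos: [0.378, -0.0633, 0.0988]
tool_rot: [-1.571, 0.0, -0.113]
contact_force: [1.7, 0.9, 0.0]
opening: 0.0469
```

apply_moves(
  plan=[
    [0,0.02,0,0,0,0,1],
    [0,0.05,0,0,0,0,1],
    [0,0.05,0,0,0,0,1],
    [0,0.05,0,0,0,0,1],
    [0,0.05,0,0,0,0,1],
  ],
)

```text
time: 39.42
tool_pos: [0.3795, -0.0651, 0.0501]
tool_rot: [-1.571, -0.002, -0.113]
contact_force: [-0.3, 0.2, -0.5]
opening: 0.0465
```

```bash
python3 - <<'E'
from h import *
T=tool(); print(T[:3,3],robot.observe()['opening']); go(.38,-.0655,.0055,-6.4)
b=snap('wrist','w16.png'); hsv=cv2.cvtColor(b,cv2.COLOR_BGR2HSV); m=cv2.inRange(hsv,(0,0,50),(180,75,170)); m[232:]=0; m[:, :250]=0; m[:,400:]=0; m[:158]=0
n,l,st,c=cv2.connectedComponentsWithStats(m)
for i in range(1,n):
    if st[i,4]>100: print(st[i])
E
```

```text
[ 0.3795431  -0.06513766  0.05012356] 0.04653580274266772
shift [ 0.0004  0.0446 -0.0003] turn [ 0.03 -0.05  0.09]
[250 175  13  57 503]
[270 221  96  11 888]
```

apply_moves(
  plan=[
    [0,0.02,0,0,0,0,1],
    [0,0.035,0,0,0,0,1],
    [0,0.0445,0,0,0,0,1],
    [0,0.0445,0,0,0,0,1],
    [0,0.0445,0,0,0,0,1],
  ],
)

```text
time: 40.1
tool_pos: [0.3793, -0.065, 0.0053]
tool_rot: [-1.571, -0.001, -0.112]
contact_force: [-0.4, 0.2, -0.7]
opening: 0.047
```

apply_moves(
  plan=[
    [0.01,0,0,0,0,0,1],
    [0.02,0,0,0,0,0,1],
    [0.03,0,0,0,0,0,1],
    [0.04,0,0,0,0,0,1],
    [0.05,0,0,0,0,0,1],
  ],
)

```text
time: 40.72
tool_pos: [0.4278, -0.07, 0.0045]
tool_rot: [-1.57, 0.003, -0.112]
contact_force: [-4.2, 1.0, 0.2]
opening: 0.047
```

apply_moves(
  plan=[
    [0.01,0,0,0,0,0,1],
    [0.02,0,0,0,0,0,1],
    [0.03,0,0,0,0,0,1],
    [0.04,0,0,0,0,0,1],
    [0.04,0,0,0,0,0,1],
  ],
)

```text
time: 41.35
tool_pos: [0.4701, -0.0753, 0.0051]
tool_rot: [-1.571, -0.003, -0.112]
contact_force: [2.5, -0.0, -1.7]
opening: 0.0471
```

apply_moves(
  plan=[
    [0.004,0,0,0,0,0,1],
    [0.008,0,0,0,0,0,1],
    [0.01,0,0,0,0,0,1],
    [0.012,0,0,0,0,0,1],
    [0.012,0,0,0,0,0,1],
  ],
)

```text
time: 41.98
tool_pos: [0.4805, -0.0763, 0.0049]
tool_rot: [-1.571, -0.0, -0.112]
contact_force: [-0.3, 0.0, -2.2]
opening: 0.0472
```

apply_moves(
  plan=[
    [0.002,0,0,0,0,0,1],
    [0.004,0,0,0,0,0,1],
    [0.006,0,0,0,0,0,1],
    [0.008,0,0,0,0,0,1],
    [0.008,0,0,0,0,0,1],
  ],
)

```text
time: 42.6
tool_pos: [0.4861, -0.0766, 0.0042]
tool_rot: [-1.57, 0.005, -0.112]
contact_force: [-7.4, 0.9, -1.4]
opening: 0.0464
```

apply_moves(
  plan=[
    [0.001,0.002,0,0,0,0,1],
    [0.001,0.002,0,0,0,0,-0.4],
    [0.001,0.002,0,0,0,0,-0.4],
    [0.001,0.002,0,0,0,0,-0.4],
    [0.001,0.002,0,0,0,0,-0.4],
  ],
)

```text
time: 43.22
tool_pos: [0.4895, -0.0773, 0.0029]
tool_rot: [-1.571, -0.0, -0.112]
contact_force: [0.3, -0.4, -0.8]
opening: 0.0643
```

apply_moves(
  plan=[
    [-0.005,-0.02,0,0,0,0,-0.4],
    [-0.005,-0.05,0,0,0,0,-0.4],
    [-0.005,-0.08,0,0,0,0,-0.4],
    [-0.005,-0.11,0,0,0,0,-0.4],
    [-0.005,-0.11,0,0,0,0,-0.4],
  ],
)

```text
time: 43.85
tool_pos: [0.4858, -0.0772, 0.1149]
tool_rot: [-1.572, -0.005, -0.112]
contact_force: [-0.2, 0.7, -0.5]
opening: 0.0641
```

```bash
python3 - <<'E'
from h import *
T=tool(); b=snap('wrist','w17.png'); s=snap('scene','s17.png'); np.save('w17.npy',T); print(T[:3,3])
cv2.imwrite('pics/c17.png',np.hstack([cv2.resize(s[150:240,230:329],(440,400),interpolation=cv2.INTER_CUBIC),cv2.resize(b[80:260,238:400],(360,400))]))
s0=cv2.imread('pics/s7.png'); df=cv2.absdiff(s,s0).max(2)[195:228,300:325]; print('eraser change',(df>40).sum())
hsv=cv2.cvtColor(s,cv2.COLOR_BGR2HSV)
m=np.zeros(s.shape[:2],np.uint8); m[200:224,300:326]=cv2.inRange(hsv,(0,0,120),(180,30,255))[200:224,300:326]
n,l,st,c=cv2.connectedComponentsWithStats(m); i=1+st[1:,4].argmax(); print(st[i],c[i],ray('scene',[c[i]],.01))
E
```

```text
[ 0.48583029 -0.07715483  0.11490353]
eraser change 0
[304 203  18  16 123] [312.43902439 209.89430894] [[0.61668704 0.00729143 0.01      ]]
```

View pics/c17.png

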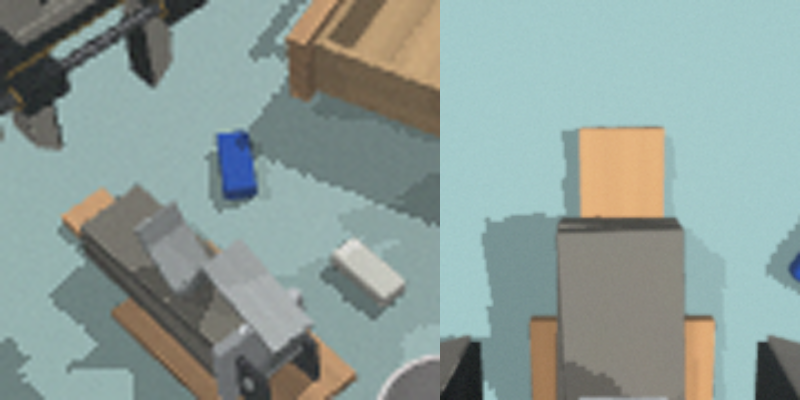

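The pile is square, with all three near ends together. The eraser is unchanged, at about (0.617,0.007). I'll grip it lengthways, with the jaws along its 50 mm, to keep the gripper body away from the raised arm. I hover beside it first.

apply_moves(
  plan=[
    [0.025,0,0.01,0,10,0,-0.43],
    [0.05,0,0.02,0,20,0,-0.43],
    [0.075,0,0.03,0,30,0,-0.43],
    [0.1,0,0.04,0,40,0,-0.43],
    [0.126,0,0.051,0,50,0,-0.43],
  ],
)

```text
time: 44.58
tool_pos: [0.6151, -0.0397, 0.1109]
tool_rot: [-1.573, 0.002, -0.991]
contact_force: [-0.5, 0.3, 0.2]
opening: 0.0656
```

apply_moves(
  plan=[
    [0,0,0,0,10,0,-0.43],
    [0,0,0,0,20,0,-0.43],
    [0,0.01,0,0,30,0,-0.43],
    [0,0.015,0,0,40,0,-0.43],
    [0,0.015,0,0,43.6,0,-0.43],
  ],
)

```text
time: 45.2
tool_pos: [0.6139, -0.0399, 0.0953]
tool_rot: [-1.575, -0.0, -1.749]
contact_force: [-0.1, -0.2, -0.2]
opening: 0.0656
```

```bash
python3 - <<'E'
from h import *
robot.observe(); cams.read_camera('scene')
T=tool(); b=snap('wrist','w18.png'); np.save('w18.npy',T); print(T[:3,3],robot.observe()['tool_rot'])
print('pred px',proj('wrist',[[.617,.0073,.013]],T))
hsv=cv2.cvtColor(b,cv2.COLOR_BGR2HSV); m=cv2.inRange(hsv,(0,0,140),(180,40,255)); m[228:]=0
n,l,st,c=cv2.connectedComponentsWithStats(m)
for i in range(1,n):
    if 200<st[i,4]<6000:
        r=cv2.boxPoints(cv2.minAreaRect(np.argwhere(l==i)[:,::-1].astype(np.float32))); w=ray('wrist',r,.013,T); print(st[i],r.round().tolist()); print(w[:,:2].round(4).tolist(),w.mean(0))
E
```

```text
[ 0.61411448 -0.03998986  0.0956277 ] [-1.57396391e+00 -5.00195191e-05 -1.74638823e+00]
pred px [[312.32753958 140.33104849]]
[ 579    0   48   28 1024] [[579.0, 0.0], [626.0, 0.0], [626.0, 27.0], [579.0, 27.0]]
[[0.8301, 0.0731], [0.8647, 0.0671], [0.8656, 0.0484], [0.8304, 0.0546]] [0.84768355 0.0608243  0.013     ]
[ 281  127   62   32 1659] [[280.0, 131.0], [341.0, 126.0], [343.0, 154.0], [282.0, 158.0]]
[[0.5926, 0.0197], [0.6419, 0.0141], [0.6399, -0.0081], [0.5895, -0.0026]] [0.61597169 0.00577864 0.013     ]
[ 469  133  144   95 2199] [[463.0, 180.0], [526.0, 125.0], [613.0, 226.0], [550.0, 280.0]]
[[0.7361, -0.0476], [0.7896, -0.0116], [0.8635, -0.1121], [0.8087, -0.156]] [ 0.79948393 -0.08182237  0.013     ]
```

The eraser measures 50x22 mm at (0.616,0.006), angle -6.5°, and both cameras agree.

```bash
python3 - <<'E'
from h import *
gotip(.616,.0058,.004,-96.5)
E
```

```text
shift [-0.0454  0.1205 -0.0059] turn [ 0.18 -3.56 -0.  ]
```

apply_moves(
  plan=[
    [-0.025,0,-0.003,0,-2,0,-0.43],
    [-0.045,0,-0.006,0,-3.6,0,-0.43],
    [-0.045,0.05,-0.006,0,-3.6,0,-0.43],
    [-0.045,0.1,-0.006,0,-3.6,0,-0.43],
    [-0.045,0.119,-0.006,0,-3.6,0,-0.43],
  ],
)

```text
time: 45.92
tool_pos: [0.6148, 0.006, -0.0243]
tool_rot: [-1.576, -0.0, -1.682]
contact_force: [0.7, -0.5, 0.0]
opening: 0.0655
```

apply_moves(
  plan=[
    [0,0,0,0,0,0,-0.43],
    [0,0,0,0,0,0,1],
    [0,0,0,0,0,0,1],
    [0,0,0,0,0,0,1],
    [0,0,0,0,0,0,1],
  ],
  squeeze=20,
)

```text
time: 46.55
tool_pos: [0.6184, 0.0051, -0.0192]
tool_rot: [-1.567, -0.0, -1.683]
contact_force: [-0.6, 0.6, 6.3]
opening: 0.0492
```

apply_moves(
  plan=[
    [0,-0.04,0,0,0,0,1],
    [0,-0.08,0,0,0,0,1],
    [0,-0.12,0,0,0,0,1],
    [0,-0.15,0,0,0,0,1],
    [0,-0.15,0,0,0,0,1],
  ],
)

```text
time: 47.18
tool_pos: [0.6188, 0.0051, 0.1321]
tool_rot: [-1.565, -0.0, -1.683]
contact_force: [-0.6, 0.2, -0.4]
opening: 0.0495
```

```bash
python3 - <<'E'
from h import *
T=tool(); print(T[:3,3],robot.observe()['opening'])
h=np.radians(13.3); H=np.array([.4195,.2025]); p=H+.125*np.array([np.cos(h),np.sin(h)]); print(p); go(p[0],p[1],.12,-76.7)
E
```

```text
[0.6187575  0.00505113 0.13207941] 0.04947038946533306
[0.54114736 0.23125622]
shift [-0.2161  0.0114 -0.1026] turn [ -0.35 -19.74   0.07]
```

apply_moves(
  plan=[
    [-0.045,0,-0.021,0,-4,0,1],
    [-0.09,0,-0.042,0,-8,0,1],
    [-0.135,0,-0.063,0,-12,0,1],
    [-0.18,0,-0.085,0,-16,0,1],
    [-0.216,0,-0.103,0,-19.7,0,1],
  ],
)

```text
time: 47.8
tool_pos: [0.5374, 0.2329, 0.1276]
tool_rot: [-1.573, -0.0, -1.336]
contact_force: [0.3, -0.7, -0.4]
opening: 0.0494
```

apply_moves(
  plan=[
    [0,0.04,0,0,0,0,1],
    [0,0.08,0,0,0,0,1],
    [0,0.11,0,0,0,0,1],
    [0,0.124,0,0,0,0,1],
    [0,0.124,0,0,0,0,1],
  ],
)

```text
time: 48.42
tool_pos: [0.5385, 0.2312, 0.0039]
tool_rot: [-1.573, -0.0, -1.339]
contact_force: [0.6, -0.3, 0.6]
opening: 0.0492
```

apply_moves(
  plan=[
    [0,0,0,0,0,0,1],
    [0,0,0,0,0,0,-0.3],
    [0,0,0,0,0,0,-0.4],
    [0,-0.03,0,0,0,0,-0.4],
    [0,-0.08,0,0,0,0,-0.4],
  ],
)

```text
time: 49.05
tool_pos: [0.5377, 0.231, 0.0844]
tool_rot: [-1.575, -0.0, -1.339]
contact_force: [0.7, 0.0, 0.2]
opening: 0.0642
```

```bash
python3 - <<'E'
from h import *
T=tool(); print(T[:3,3],robot.observe()['opening']); go(.38,.195,.12,-76.7)
E
```

```text
[0.53774182 0.23101348 0.08438229] 0.0641929801393459
shift [-0.0011 -0.035  -0.1619] turn [ 0.22 -0.04  0.02]
```

The eraser is released in the drawer. Next I pinch the bar again and push the drawer shut.

apply_moves(
  plan=[
    [0,-0.04,0,0,0,0,0.48],
    [0,-0.04,-0.04,0,0,0,0.48],
    [0,-0.04,-0.09,0,0,0,0.48],
    [0,-0.04,-0.122,0,0.5,0,0.48],
    [0,-0.04,-0.122,0,0.5,0,0.48],
  ],
)

```text
time: 49.68
tool_pos: [0.4184, 0.2032, 0.1255]
tool_rot: [-1.571, -0.0, -1.348]
contact_force: [0.7, 0.4, 0.3]
opening: 0.0242
```

```bash
python3 - <<'E'
from h import *
cams.read_camera('scene'); T=tool(); b=snap('wrist','w20.png'); s=snap('scene','s20.png'); print(T[:3,3]); gotip(.4189,.203,.031,-77.3)
cv2.imwrite('pics/c20.png',np.hstack([cv2.resize(s[90:200,280:420],(430,338),interpolation=cv2.INTER_CUBIC),cv2.resize(b[:,140:520],(370,338))]))
E
```

```text
[0.4202379  0.20351141 0.12561793]
shift [ 1.000e-04  1.228e-01 -2.800e-03] turn [-0.11  0.06  0.  ]
```

View pics/c20.png

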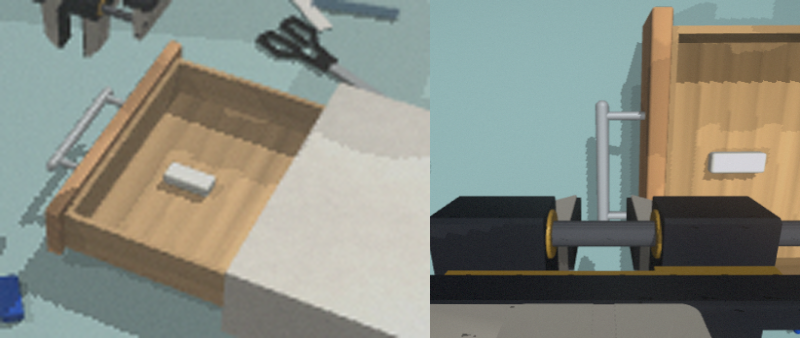

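The eraser lies in the empty drawer and the bar is centred between the jaws (about 603 against 604 px). Now down, pinch and push.

apply_moves(
  plan=[
    [0,0.03,-0.001,0,0,0,0.48],
    [0,0.06,-0.001,0,0,0,0.48],
    [0,0.09,-0.001,0,0,0,0.48],
    [0,0.11,-0.001,0,0,0,0.48],
    [0,0.122,-0.001,0,0,0,0.48],
  ],
)

```text
time: 50.45
tool_pos: [0.4199, 0.2032, 0.0017]
tool_rot: [-1.572, -0.0, -1.348]
contact_force: [0.2, -0.1, 0.9]
opening: 0.0237
```

apply_moves(
  plan=[
    [0,0,0,0,0,0,1],
    [0,0,0,0,0,0,1],
    [0,0,0,0,0,0,1],
    [0,0,0,0,0,0,1],
    [0,0,0,0,0,0,1],
  ],
  squeeze=25,
)

```text
time: 51.08
tool_pos: [0.4197, 0.2033, 0.0032]
tool_rot: [-1.57, -0.0, -1.348]
contact_force: [1.1, 0.7, -1.8]
opening: 0.0106
```

apply_moves(
  plan=[
    [0,0,0.012,0,0,0,1],
    [0,0,0.028,0,0,0,1],
    [0,0,0.046,0,0,0,1],
    [0,0,0.064,0,0,0,1],
    [0,0,0.082,0,0,0,1],
  ],
)

```text
time: 51.7
tool_pos: [0.5002, 0.2223, 0.0032]
tool_rot: [-1.571, 0.001, -1.348]
contact_force: [-1.2, 3.2, 2.0]
opening: 0.0099
```

apply_moves(
  plan=[
    [0,0,0.018,0,0,0,1],
    [0,0,0.036,0,0,0,1],
    [0,0,0.054,0,0,0,1],
    [0,0,0.068,0,0,0,1],
    [0,0,0.08,0,0,0,1],
  ],
)

```text
time: 52.32
tool_pos: [0.578, 0.2406, 0.0032]
tool_rot: [-1.57, 0.002, -1.348]
contact_force: [-3.3, 5.1, 2.2]
opening: 0.0101
```

```bash
python3 - <<'E'
from h import *
T=tool(); o=robot.observe(); print(T[:3,3],o['opening'],o['contact_force']); go(.5875,.2426,.0024,-77.3)
E
```

```text
[0.57801556 0.24064435 0.00323127] 0.010096686955787472 [-3.26183199  5.14594734  2.16888274]
shift [0.0002 0.0008 0.0097] turn [-0.04  0.06 -0.1 ]
```

apply_moves(
  plan=[
    [0,0,0.003,0,0,0,1],
    [0,0,0.006,0,0,0,1],
    [0,0,0.009,0,0,0,1],
    [0,0,0.011,0,0,0,1],
    [0,0,0.012,0,0,0,1],
  ],
)

```text
time: 52.95
tool_pos: [0.5878, 0.243, 0.0032]
tool_rot: [-1.573, 0.002, -1.348]
contact_force: [-8.7, 3.2, 5.9]
opening: 0.0101
```

Shut: back at the handle's starting position (0.5878) with rising force. I'll release, retreat, and check all round.

apply_moves(
  plan=[
    [0,0,0,0,0,0,0.48],
    [0,0,-0.001,0,0,0,0.48],
    [0,0,-0.001,0,0,0,0.48],
    [0,-0.04,-0.001,0,0,0,0.48],
    [0,-0.08,-0.001,0,0,0,0.48],
  ],
)

```text
time: 53.58
tool_pos: [0.5879, 0.2411, 0.0833]
tool_rot: [-1.572, -0.0, -1.348]
contact_force: [0.3, 0.1, -0.3]
opening: 0.0237
```

apply_moves(
  plan=[
    [0,-0.04,0,0,0,0,0.48],
    [0,-0.08,-0.04,0,0,0,0.48],
    [0,-0.1,-0.09,0,0,0,0.48],
    [0,-0.12,-0.15,0,0,0,0.48],
    [0,-0.12,-0.19,0,0,0,0.48],
  ],
)

```text
time: 54.2
tool_pos: [0.4014, 0.1991, 0.2045]
tool_rot: [-1.568, 0.0, -1.348]
contact_force: [0.1, -0.3, -0.1]
opening: 0.0241
```

```bash
python3 - <<'E'
from h import *
cams.read_camera('side'); s=snap('scene','s21.png'); d=snap('side','d21.png'); s0=cv2.imread('pics/s0.png'); print(tool()[:3,3])
cv2.imwrite('pics/c21.png',np.vstack([cv2.resize(s[100:300,170:490],(640,400),interpolation=cv2.INTER_CUBIC),np.hstack([cv2.resize(d[150:250,300:460],(320,200)),cv2.resize(s[180:260,230:358],(320,200))])]))
df=cv2.absdiff(s,s0).max(2)
for n,(x0,y0,x1,y1) in dict(mug=(310,228,355,276),tape=(270,274,314,318),glue=(364,206,382,238),cam=(202,296,264,352),sciss=(360,92,392,115),handle=(343,130,375,190)).items(): print(n,(df[y0:y1,x0:x1]>50).sum())
E
```

```text
[0.40175402 0.19924939 0.20370686]
mug 0
tape 0
glue 0
cam 0
sciss 0
handle 0
```

View pics/c21.png

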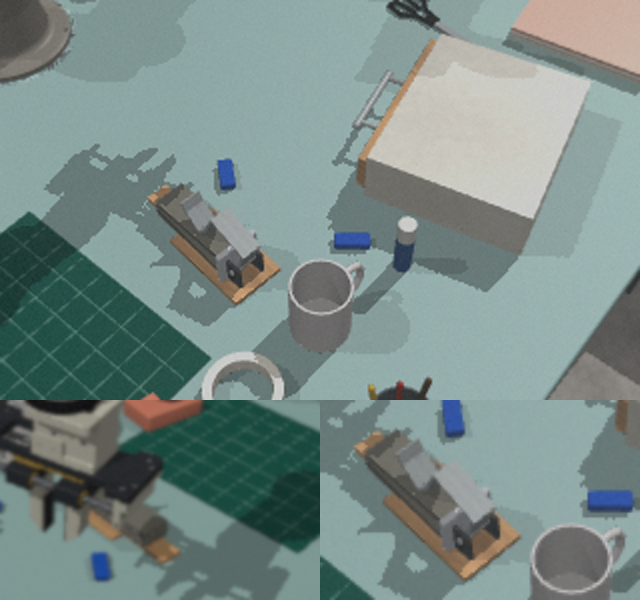

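The drawer is shut, with the handle pixels identical to the start. The three-board pile is under the arm, the mat is empty, and the other things have not moved.

```bash
python3 -c "
from h import *
print(robot.hand_in())"
```

```text
the job is handed in; nothing more can be done
None
```

The job is handed in at about 54 s of the 210 s allowed; the hand-in gives no verdict. Three boards were present, two in the drawer and one on the mat. All three are now stacked under the sprung arm, the white eraser is in the drawer, and the drawer is shut.

**Last checks**
- **Boards:** each one was pushed until it met the stop (5 to 7 N). The first board's near end measured about -54 mm in the holder frame, against -55 expected. The last close view showed the pile square, with its near ends together. My mask check of the pile after the second board was inconclusive because of shadow, so I judged the upper two boards by contact force and the picture.
- **Drawer and eraser:** the last close view showed the eraser lying in the drawer before I closed it. The drawer's handle returned to its starting position, and the picture there is the same as at the start.
- **Other things:** no pixel change around the mug, tape roll, glue stick, card camera or scissors. The blue look-alikes look untouched in the last picture.

**Disagreements**
- **Fingertips:** the real fingertips stand about 28.5 mm behind the stated TCP, not 11 mm ahead of it. My first grasp of the handle closed above the bar because of this. I confirmed the offset by touching the table (18 N) and corrected every later move.
- **Cameras:** the scene and wrist cameras differed by up to about 8 mm on the drawer boards. I took a value between the two.

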